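# Pack the dessert bowls into their caddy

## Task

The party is over: nest all the loose brass dessert bowls, upright, into one stack on the bowl that already stands in the white caddy, each fully home in the one below. Turn the two brass turnbuttons on the caddy's side walls out of the way, lay the white lid flat in its seat on top of the caddy's two side walls, and turn both turnbuttons back so that they lie across the ends of the lid and lock it. Do not knock over or push away the candles, the jar or the tin.

Things in the scene. Friction and masses are not known exactly. Their poses are not given: they have to be found in the camera images.
- caddy: White open caddy fixed to the table. Origin: under the centre of its 110 (x) by 224 (y) by 12 mm base; z up. Two walls along its x, 100 mm long, at |y| 70 to 112 mm, 131 mm high; open towards +x and -x and 140 mm clear between the walls, so set bowls in with the fingers on their +x and -x sides. A 4 mm high ring, 45 mm across inside, holds bowl0 in the middle of the base.
- seat (a point): Centre of the lid's seat, 122 mm above the caddy's origin, axes as the caddy's. The lid rests on a ledge on each wall's top (|y| 70 to 86 mm, height 122 mm), between the walls' outer parts (131 mm high) and 8 mm high lugs at |x| 45 mm: the seat is 90 (x) by 172 (y) mm.
- bowl0: The bowl already in the caddy's ring; loose, but to stay there. All bowls are alike: brass, 34 mm high, 120 g; foot 40 mm across, widening to 52 mm at height 20 mm, then a shoulder and an upright band 60 mm across (faceted, 58 to 60) up to the rim; mouth 55 mm across. Nested, the shoulder rests on the rim below, 14 mm above it, 1.5 mm play. Origin: under its centre, z up.
- bowl1: loose bowl, same shape as bowl0, standing on the table at the start; may be absent. Grip it from above across its band, fingertips at most 13 mm below the rim to stay clear of the bowl beneath when nesting. Origin: centre of its underside, z up.
- bowl2: loose bowl, same shape as bowl0, standing on the table at the start; may be absent. Grip it from above across its band, fingertips at most 13 mm below the rim to stay clear of the bowl beneath when nesting. Origin: centre of its underside, z up.
- bowl3: loose bowl, same shape as bowl0, standing on the table at the start; may be absent. Grip it from above across its band, fingertips at most 13 mm below the rim to stay clear of the bowl beneath when nesting. Origin: centre of its underside, z up.
- bowl4: loose bowl, same shape as bowl0, standing on the table at the start; may be absent. Grip it from above across its band, fingertips at most 13 mm below the rim to stay clear of the bowl beneath when nesting. Origin: centre of its underside, z up.
- bowl5: loose bowl, same shape as bowl0, standing on the table at the start; may be absent. Grip it from above across its band, fingertips at most 13 mm below the rim to stay clear of the bowl beneath when nesting. Origin: centre of its underside, z up.
- lid: White loose lid board, 84 (x) by 166 (y) by 8 mm, 250 g, flat on the table at the start. Origin: centre of its underside. In the middle of its top a solid brass bar handle 12 mm thick (x), 60 mm long (y), its top 32 mm above the origin. Its y goes along the caddy's y, either way round; seated, its origin is at the seat, with 3 mm of play all round.
- button_right (a joint): Turn of the turnbutton on the wall at the caddy's -y, rad, counter-clockwise positive. At 0 its bar lies along the caddy's x, clear of the lid; at +1.57 or -1.57 across the lid's end. Turns either way to stops at 1.7; light friction (0.06 N m), stays where it is left. At the start at 0.7 to 1.6, in the lid's way; within 0.2 of 0 it is clear.
- button_left (a joint): The same for the turnbutton on the wall at the caddy's +y; at the start at -1.6 to -0.7.
- button_right_pivot (a point): Point on that turnbutton's vertical pivot, at the top face of its 60 by 14 by 6 mm brass bar, 139 mm above the table, 99 mm from the caddy's centre. On the bar, along it, stands a grip fin 50 mm long, 9 mm thick and 18 mm high, the pivot in its middle. x axis: along the bar.
- button_left_pivot (a point): The same for the left turnbutton.
- candle_a: bystander: white pillar candle, 38 mm across, 44 mm high, origin under its centre.
- candle_b: bystander: another such candle.
- jar: bystander: amber glass jar with brass cap, 56 mm across, 85 mm high, origin under its centre.
- truffle_tin: bystander: round blue tin with brass lid, 93 mm across, 37 mm high, origin under its centre.
There are look-alikes about, which are no part of the job. Leave any turquoise look-alike of the bowl5 alone.

How it is judged (in metres and radians):
On the way, in this order (a step that is already met when the one before it is completed fails the run):
1. all the bowls are nested in one stack in the caddy (horizontal distance between bowl0 and caddy below 0.008 m and angle between each of bowl0, bowl1, bowl2, bowl3, bowl4, bowl5's own z axis and vertical below 0.09 rad and horizontal distance between each of bowl1, bowl2, bowl3, bowl4, bowl5 and bowl0 below 0.009 m and (z of bowl1 in the frame of bowl0 between 0.01 and 0.018 m or z of bowl1 in the frame of bowl0 between 0.024 and 0.032 m or z of bowl1 in the frame of bowl0 between 0.038 and 0.046 m or z of bowl1 in the frame of bowl0 between 0.052 and 0.06 m or z of bowl1 in the frame of bowl0 between 0.066 and 0.074 m) and (z of bowl2 in the frame of bowl0 between 0.01 and 0.018 m or z of bowl2 in the frame of bowl0 between 0.024 and 0.032 m or z of bowl2 in the frame of bowl0 between 0.038 and 0.046 m or z of bowl2 in the frame of bowl0 between 0.052 and 0.06 m or z of bowl2 in the frame of bowl0 between 0.066 and 0.074 m) and (z of bowl3 in the frame of bowl0 between 0.01 and 0.018 m or z of bowl3 in the frame of bowl0 between 0.024 and 0.032 m or z of bowl3 in the frame of bowl0 between 0.038 and 0.046 m or z of bowl3 in the frame of bowl0 between 0.052 and 0.06 m or z of bowl3 in the frame of bowl0 between 0.066 and 0.074 m) and (z of bowl4 in the frame of bowl0 between 0.01 and 0.018 m or z of bowl4 in the frame of bowl0 between 0.024 and 0.032 m or z of bowl4 in the frame of bowl0 between 0.038 and 0.046 m or z of bowl4 in the frame of bowl0 between 0.052 and 0.06 m or z of bowl4 in the frame of bowl0 between 0.066 and 0.074 m) and (z of bowl5 in the frame of bowl0 between 0.01 and 0.018 m or z of bowl5 in the frame of bowl0 between 0.024 and 0.032 m or z of bowl5 in the frame of bowl0 between 0.038 and 0.046 m or z of bowl5 in the frame of bowl0 between 0.052 and 0.06 m or z of bowl5 in the frame of bowl0 between 0.066 and 0.074 m)), for 0.2 s.
2. the lid lies in its seat on the caddy (x of lid in the frame of caddy between -0.008 and 0.008 m and y of lid in the frame of caddy between -0.008 and 0.008 m and z of lid in the frame of caddy between 0.1185 and 0.1255 m and angle between lid's own z axis and vertical below 0.04 rad), for 0.2 s.
At the end, for the whole second after the job is handed in: All bowls stacked on bowl0: upright to 5 degrees, within 9 mm of its axis, 14 mm apart in height (to 4 mm), bowl0 within 8 mm of the caddy's centre. Lid in its seat (within 8 mm, height to 3.5 mm, flat). Both turnbuttons turned over 1.2 rad either way. All at rest (all of step 1 and all of step 2 and (value of joint button_right above 1.2 rad or value of joint button_right below -1.2 rad) and (value of joint button_left above 1.2 rad or value of joint button_left below -1.2 rad) and linear speed of each of bowl1, bowl2, bowl3, bowl4, bowl5, lid, bowl0 below 0.02 m/s); the robot touches nothing.
It fails at once if a candle, the jar or the tin is knocked over or pushed more than 8 cm away (angle between any of candle_a, candle_b, jar, truffle_tin's own z axis and vertical above 0.6 rad or distance of any of candle_a, candle_b, jar, truffle_tin from where it was at the start of the episode above 0.08 m).
Of bowl1, bowl2, bowl3, bowl4, bowl5 only 3 to 5 are there at a start; the rules pass over those that are not, and their reading is None.
At some moment in a run one of bowl1, bowl2, bowl3, bowl4, bowl5 may be knocked a few centimetres aside while the robot is not near it.
It also fails if it takes over 210 s, if anything falls off the work surface, if the arm or the gripper's body presses on something with over 40 N, if the wrist force passes 120 N, or if a joint passes its speed limit or range.

## Robot

A 6-joint arm with a two-finger parallel gripper is mounted at the origin on the work surface. World frame = base frame: x ahead of the robot, y to its left, z up, the work surface at z = 0. Lengths are in mm, angles in rad, forces in N, time in s.
With the tool pointing down it reaches from about 275 to 825 mm from the base axis. Payload 4.9 kg.
Tool frame: the origin (TCP) lies on the centre line of the jaws, within the pads' length; the fingertips stand 14 mm ahead of it and the grasp point (between the pads) lies 5 mm behind it; y points along the fingers, z is the direction in which the jaws open and shut, and the axes are right-handed (so a half turn about y gives the same grasp; the last joint's range is limited). The gripper opens to 85 mm and grips with 20 to 120 N. Pads are 22 mm wide; open, the fingers measure 114 mm over their backs; the gripper's body (76 mm by 85 mm) begins 54 mm behind the grasp point. The pads swing forward as they close: fully open they stand 13 mm farther back than shut.
Start: joints at [1.106, 0.326, -0.193, 1.052, 0, 1.437], TCP at [178.635, 520.2, 245.281] pointing down, gripper open.
Joint ranges: [-2.65, 2.65], [-0.97, 1.79], [-1.3, 1.35], [-1.93, 2.1], [-1.47, 1.37], [-3.14, 3.14]. Speed limits (rad/s): [2.57, 2.57, 3.14, 3.14, 3.14, 3.14].

## Interface

Orientations are given as a unit quaternion [x, y, z, w].
In Python, from station import monitor, viewer, job_done gives the robot as it stands. The module is installed in compiled form; this text tells all that it offers.
- The arm moves only by the shell command python3 -m jog 'ROWS' [FORCE]. ROWS is JSON, a list of rows, each a list of 7 numbers: the shift along the tool's x, y, z in m, then the turn, a rotation vector about the tool's x, y, z in rad, then the finger opening in m, from 0 to 0.0854. In form: [[x, y, z, rx, ry, rz, grip], ...]. A call has 1 to 8 rows; each row shifts and turns the commanded pose from where the row before left it, along the tool's axes as they then stand; what a row does not reach is not made up. A row lasts 1/10 s, in which the tool goes at most 50 mm and 8.59 degrees, less where a joint would pass 70% of its speed; a pose out of reach is approached as far as the arm can. A call is refused whole if a number of a shift passes 0.05 or a number of a turn 0.15, either way. A call with a gripper value outside its range is refused whole. The fingers move at their own pace and stop on an object; FORCE is the grip in N (left out, the last holds). Time passes only in rows, so rows that do not move let the fingers close. It gives the time, the measured TCP pose, the force and the opening at its end, in the units of the state.
- monitor.read_state(): the state, without advancing time (a new reading comes with each control period).
- viewer.capture(name): name is "scene" or "top" or "wrist"; returns the picture (400x640x3 uint8, red, green, blue); there is no depth.
- viewer.camera_info(name): a dict with "mtx" (3x3 intrinsics, pixels), "D" ([k1, k2, p1, p2, k3] as OpenCV has them; the pictures are not rectified), "position" and "attitude" of the camera in the world. Camera axes: x right, y down, z forward; pixel columns grow to the right and rows downward; lengths in mm; the calibration is good to about 2 mm. A picture is of the moment at which its call begins: read the wrist's pose just before it. camera_info takes no time and is no camera call; for the wrist camera it gives the pose at the moment of the call.
- job_done(): hands the job in, once; it reports no verdict.
The state is a dict: "t": time; "joint_pos": joint angles; "qd": joint speeds; "joint_torque": joint torques, N m; "tcp_pos": TCP position; "ee_rot": TCP orientation; "ft_force": force on the tool from outside, world axes, zero at the start; "moment": the same for the moment, N m; "gripper_width": finger opening in mm.
Only numpy, scipy, OpenCV 4.12 (cv2) and the standard library are available. Lean on these libraries where they do the work, as an engineer would, in place of code of your own. Each camera call takes 0.05 s, during which the arm holds its last target.

## Working session

There is one attempt and no reset: what is moved stays moved. The work goes in short steps, Python scripts to look and compute and a shell command to move; the robot and the scene stay as the last step left them, time stands still between calls to the robot, and variables do not carry over. Pictures are saved under pics/ and viewed, and the job is handed in when it is done.

```bash
mkdir -p pics; ls
python3 - <<'E'
from station import monitor, viewer
import cv2
print(monitor.read_state())
for n in ["scene","top","wrist"]:
    print(n, viewer.camera_info(n))
    im=viewer.capture(n); cv2.imwrite(f"pics/{n}0.png", im[:,:,::-1])
E
```

```text
pics
{'t': 0.0, 'joint_pos': array([ 1.10580125e+00,  3.26957232e-01, -1.93564971e-01,  1.05199294e+00,
       -5.17846579e-06,  1.43659324e+00]), 'qd': array([ 0.00078969, -0.00219287,  0.00036539,  0.00064115, -0.00276101,
       -0.00090267]), 'joint_torque': array([ 4.22418889e-04, -4.43398905e+01,  2.62438399e+01,  1.54696440e-02,
       -2.50166413e-04,  9.01775167e-06]), 'tcp_pos': array([178.38107587, 519.69265259, 244.50171684]), 'ee_rot': array([ 0.69803797, -0.11659769,  0.11624249, -0.69687564]), 'ft_force': array([ 0.04768937, -0.4396475 ,  0.10345924]), 'moment': array([ 0.00980166, -0.00762857,  0.05433382]), 'gripper_width': 85.48032699940748}
scene {'mtx': array([[467.93500821,   0.        , 316.32878535],
       [  0.        , 467.93500821, 196.74650873],
       [  0.        ,   0.        ,   1.        ]]), 'D': array([-0.0001923,  0.       ,  0.       ,  0.       ,  0.       ]), 'position': array([1302.2679274 ,  584.34625336,  839.92258991]), 'attitude': array([ 0.41773549,  0.79760511, -0.38729405, -0.19830901])}
top {'mtx': array([[420.60143458,   0.        , 321.74447674],
       [  0.        , 420.60143458, 194.27240012],
       [  0.        ,   0.        ,   1.        ]]), 'D': array([-0.03010635,  0.        ,  0.        ,  0.        ,  0.        ]), 'position': array([ 262.78509807,   21.82513705, 1458.04454645]), 'attitude': array([-0.69467509,  0.71363896, -0.05976461,  0.06763243])}
wrist {'mtx': array([[348.05631379,   0.        , 316.32803857],
       [  0.        , 348.05631379, 199.29821414],
       [  0.        ,   0.        ,   1.        ]]), 'D': array([0.02305165, 0.        , 0.        , 0.        , 0.        ]), 'position': array([104.69397758, 546.21505942, 372.5537477 ]), 'attitude': array([0.80382116, 0.57443189, 0.08908937, 0.1263433 ])}
```

View pics/scene0.png

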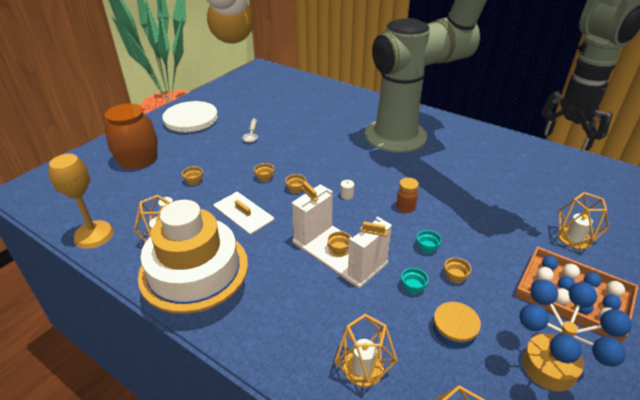

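View pics/top0.png

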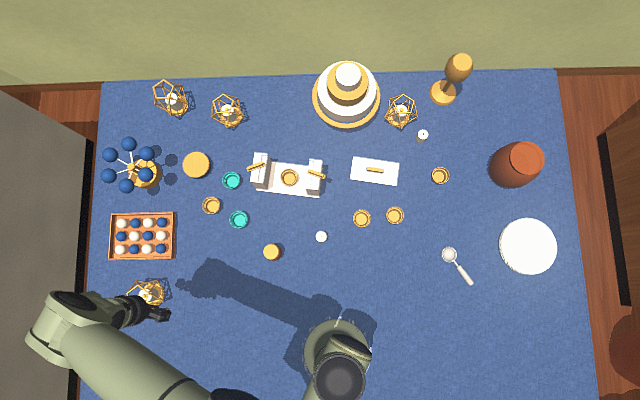

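View pics/wrist0.png

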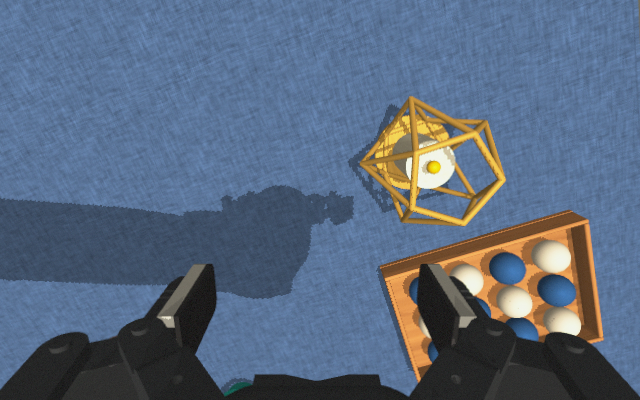

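Four loose brass bowls in the top view: (212,205), (362,218), (395,215) and (440,175). bowl0 is at (289,177). The turquoise ones at (232,180) and (239,219) are decoys, the lid is at (374,171), and the buttons are at (257,166) and (316,172). I'll write helpers and measure.

```bash
cat > h.py <<'E'
import numpy as np, cv2
from scipy.spatial.transform import Rotation as R
from station import monitor, viewer
np.set_printoptions(precision=4,suppress=True)
def ray(ci,uv):
    p=cv2.undistortPoints(np.array(uv,float).reshape(-1,1,2),ci["mtx"],ci["D"]).reshape(-1,2)
    d=np.c_[p,np.ones(len(p))]@R.from_quat(ci["attitude"]).as_matrix().T
    return np.array(ci["position"]),d
def onplane(ci,uv,z):
    o,d=ray(ci,uv); return (o+d*((z-o[2])/d[:,2])[:,None])
def proj(ci,P):
    Rm=R.from_quat(ci["attitude"]).as_matrix().T
    t=-Rm@np.array(ci["position"])
    return cv2.projectPoints(np.array(P,float).reshape(-1,1,3),cv2.Rodrigues(Rm)[0],t,ci["mtx"],ci["D"])[0].reshape(-1,2)
def shot(n,tag,crop=None,scale=1):
    ci=viewer.camera_info(n); im=viewer.capture(n)[:,:,::-1].copy()
    v=im
    if crop: x0,y0,x1,y1=crop; v=cv2.resize(im[y0:y1,x0:x1],None,fx=scale,fy=scale,interpolation=cv2.INTER_CUBIC)
    cv2.imwrite(f"pics/{tag}.png",v); return ci,im
def brass(im,lo=(12,120,60),hi=(28,255,255)):
    return cv2.inRange(cv2.cvtColor(im,cv2.COLOR_BGR2HSV),lo,hi)
def st():
    s=monitor.read_state(); Rm=R.from_quat(s["ee_rot"]).as_matrix()
    return s,np.array(s["tcp_pos"]),Rm
def yawof(Rm): # world angle of jaw axis (tool z)
    return np.arctan2(Rm[1,2],Rm[0,2])
def go(target,yaw=None):
    """print tool-frame shift to world target (mm) & turn about tool y to put the jaw axis at yaw (mod pi)"""
    s,p,Rm=st(); d=np.array(target,float)-p
    out=Rm.T@d/1000
    print("tcp",p,"yaw",round(yawof(Rm),4),"tilt",Rm[:,1],"q",s["joint_pos"],"F",s["ft_force"],"grip",round(s["gripper_width"],1),"t",s["t"])
    print("shift tool m",out)
    if yaw is not None:
        e=(yaw-yawof(Rm)+np.pi/2)%np.pi-np.pi/2
        # tool y is down -> world yaw +e = turn -e about tool y
        ee=-e
        c,sn=np.cos(e),np.sin(e)
        R2=np.array([[c,-sn,0],[sn,c,0],[0,0,1]])@Rm
        print("turn about tool y:",round(ee,4),"shift in turned tool axes:",R2.T@d/1000)
E
python3 - <<'E'
from h import *
ci,im=shot("top","top1",(150,110,470,270),2.5)
m=brass(im)
n,l,s,c=cv2.connectedComponentsWithStats(m)
for i in range(1,n):
    if s[i,4]>30 and 100<s[i,1]<280: print(s[i],c[i],onplane(ci,[c[i]],34)[0][:2])
s,p,Rm=st();print(Rm,yawof(Rm))
E
```

```text
[384 101  34  28 265] [399.2075 116.9245] [ 794.7136 -248.4636]
[ 607  115   33  151 1802] [628.434  181.9711] [  536.1757 -1034.7111]
[183 152  27  26 538] [195.6691 164.29  ] [642.1959 474.2551]
[127 160  34  28 493] [144.3245 173.3631] [614.9305 655.5824]
[247 162  18   9  71] [255.2958 165.9155] [629.9891 263.9751]
[367 167  17   5  51] [375.     169.2941] [ 605.7248 -152.9303]
[432 167  17  17 202] [439.7871 174.9455] [ 579.2699 -376.3904]
[281 169  16  17 198] [288.803 176.899] [587.2521 147.146 ]
[308 170  17   9  66] [316.303  173.6818] [595.939   51.3951]
[203 197  17  17 227] [210.9868 204.9119] [496.226  416.8441]
[386 207  18  17 225] [394.3244 215.0356] [ 443.8944 -210.9461]
[353 210  17  17 220] [361.2591 218.0636] [436.6576 -97.9661]
[ 108  212   67   48 1290] [141.2302 236.276 ] [394.1501 655.282 ]
[264 244  15  16 181] [270.8729 251.2983] [332.4175 210.6464]
[626 265  14  41 234] [633.8034 281.8718] [  195.7777 -1000.8612]
[[ 0.9458 -0.0005  0.3248]
 [-0.3248 -0.001   0.9458]
 [-0.0002 -1.     -0.0011]] 1.240008196651407
```

View pics/top1.png

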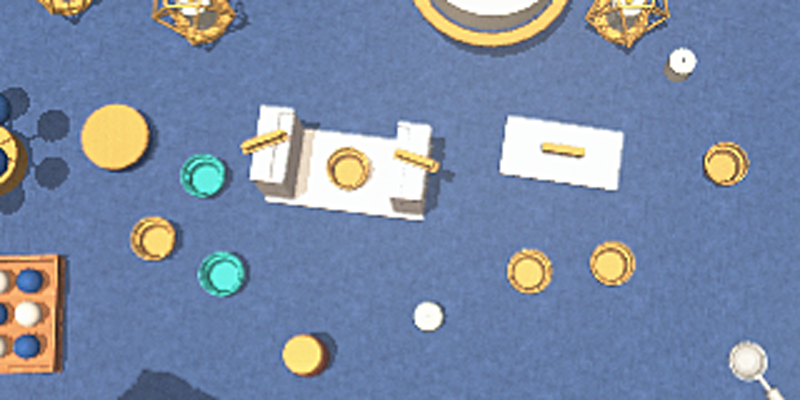

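Run:
```python
from h import *
go([560,120,330],-0.158)
s,p,Rm=st(); ci=viewer.camera_info("wrist")
C=R.from_quat(ci["attitude"]).as_matrix()
print(Rm.T@C, Rm.T@(ci["position"]-p))
```

```text
tcp [178.4638 519.9005 244.7712] yaw 1.24 tilt [-0.0005 -0.001  -1.    ] q [ 1.1058  0.3267 -0.1932  1.052   0.      1.4366] F [-0.19   -0.3392 -0.9188] grip 85.4 t 0.2
shift tool m [ 0.4907 -0.085  -0.2544]
turn about tool y: 1.398 shift in turned tool axes: [ 0.3349 -0.0858  0.4396]
[[-0.0006  0.9521  0.3057]
 [ 0.0004 -0.3057  0.9521]
 [ 1.      0.0007 -0.0002]] [ -78.3219 -127.9802    0.8979]
```

```bash
python3 -m jog '[[0,-0.015,0,0,0.14,0,0.085],[0,-0.015,0,0,0.14,0,0.085],[0,-0.015,0,0,0.14,0,0.085],[0,-0.015,0,0,0.14,0,0.085],[0,-0.015,0,0,0.14,0,0.085],[0,-0.01,0,0,0.14,0,0.085],[0,0,0,0,0.14,0,0.085],[0,0,0,0,0.14,0,0.085]]'
python3 - <<'E'
from h import *
go([587,175,330],-0.158)
E
```

```text
t: 1.0
tcp_pos: [178.7, 520.3, 330.6]
ee_rot: [-0.528, 0.471, -0.471, 0.528]
ft_force: [0.1, -0.3, -1.0]
gripper_width: 85.0
tcp [178.6659 520.3007 330.5712] yaw 0.1143 tilt [ 0.0002  0.0004 -1.    ] q [ 1.1058  0.2858 -0.0312  1.2533  0.      2.5623] F [ 0.1105 -0.2657 -1.0444] grip 85.0 t 1.0
shift tool m [0.3896 0.0005 0.3663]
turn about tool y: 0.2723 shift in turned tool axes: [0.2768 0.0006 0.4576]
```

```bash
python3 -m jog '[[0,0,0,0,0.136,0,0.085],[0,0,0,0,0.136,0,0.085],[0.023,0,0.038,0,0,0,0.085],[0.023,0,0.038,0,0,0,0.085],[0.023,0,0.038,0,0,0,0.085],[0.023,0,0.038,0,0,0,0.085],[0.023,0,0.038,0,0,0,0.085],[0.023,0,0.038,0,0,0,0.085]]'
python3 -m jog '[[0.023,0,0.038,0,0,0,0.085],[0.023,0,0.038,0,0,0,0.085],[0.023,0,0.038,0,0,0,0.085],[0.023,0,0.038,0,0,0,0.085],[0.023,0,0.038,0,0,0,0.085],[0.023,0,0.038,0,0,0,0.085],[0,0,0,0,0,0,0.085]]'
python3 - <<'E'
from h import *
go([587,175,330],-0.158)
shot("wrist","w1")
E
```

```text
t: 1.8
tcp_pos: [384.1, 347.9, 330.2]
ee_rot: [-0.461, 0.537, -0.536, 0.461]
ft_force: [0.2, 1.2, 0.2]
gripper_width: 85.1
t: 2.5
tcp_pos: [591.0, 174.4, 328.8]
ee_rot: [0.459, -0.537, 0.538, -0.459]
ft_force: [0.4, 0.4, -0.2]
gripper_width: 84.5
tcp [590.9896 174.3585 328.847 ] yaw -0.1579 tilt [ 0.0002 -0.0015 -1.    ] q [ 0.1679  0.4192  0.1568  1.3085 -0.0015  1.8966] F [ 0.3828  0.3848 -0.1968] grip 84.5 t 2.5
shift tool m [-0.     -0.0012 -0.004 ]
turn about tool y: 0.0001 shift in turned tool axes: [-0.     -0.0012 -0.004 ]
```

View pics/w1.png

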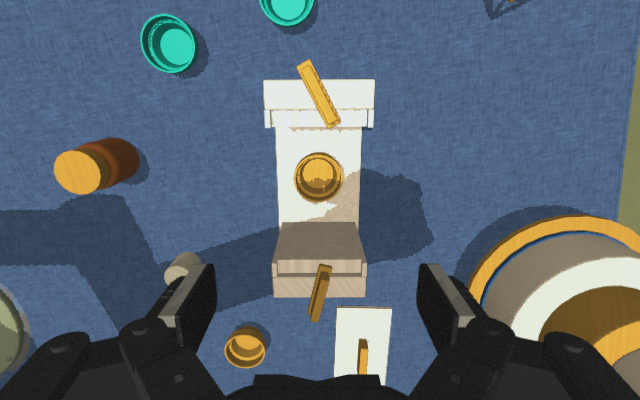

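Run:
```python
from h import *
im=cv2.imread("pics/w1.png")
a=cv2.resize(im[50:190,240:400],None,fx=4,fy=4,interpolation=cv2.INTER_CUBIC)
b=cv2.resize(im[200:330,240:400],None,fx=4,fy=4,interpolation=cv2.INTER_CUBIC)
cv2.imwrite("pics/w1a.png",a); cv2.imwrite("pics/w1b.png",b)
```

```text
(no output)
```

View pics/w1a.png

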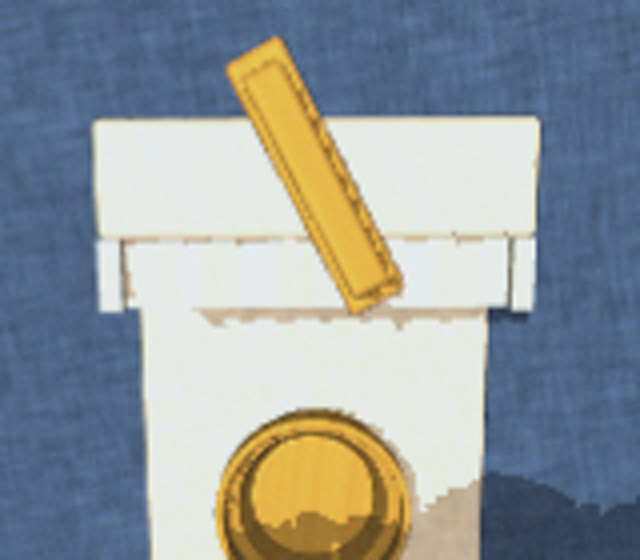

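View pics/w1b.png

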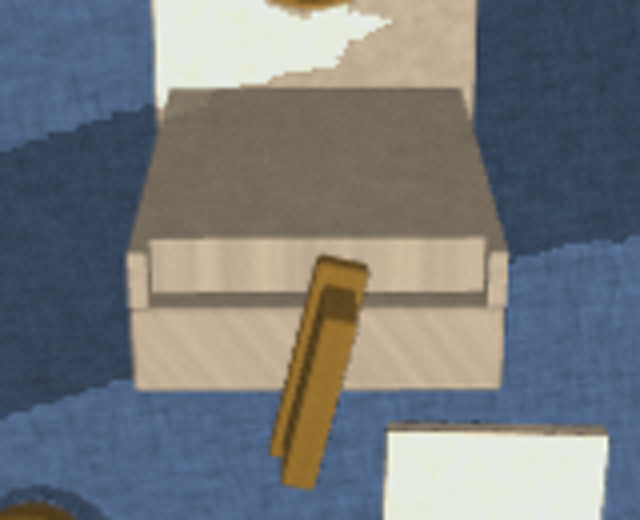

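Run:
```python
from h import *
# wrist image w1 was taken with the arm here, static
ci=viewer.camera_info("wrist")
f=lambda c,o:(np.array(c,float)+.5)/4-.5+np.array(o)
LO=onplane(ci,f([(93,119),(540,118)],(240,50)),131); LI=onplane(ci,f([(98,238),(535,236)],(240,50)),131)
RO=onplane(ci,f([(135,391),(501,388)],(240,200)),131); RI=onplane(ci,f([(130,308),(505,308)],(240,200)),131)
for a in (LO,LI,RO,RI): print(a[:,:2].tolist(),np.linalg.norm(a[1]-a[0]),np.degrees(np.arctan2(*(a[1]-a[0])[[1,0]])))
c=(LO.sum(0)+RO.sum(0))/4; c2=(LI.sum(0)+RI.sum(0))/4
y=(LO.mean(0)-RO.mean(0)); print(c,c2,np.linalg.norm(y), np.linalg.norm(LI.mean(0)-RI.mean(0)), "yaw",np.arctan2(y[1],y[0])-np.pi/2)
yw=np.arctan2(y[1],y[0])-np.pi/2
for nm,pts,o in (("left bar",[(228,70),(358,312)],(240,50)),("left barR",[(278,38),(403,285)],(240,50))):
    q=onplane(ci,f(pts,o),139); d=q[1]-q[0]; print(nm,q[:,:2].tolist(),np.arctan2(d[1],d[0])-yw)
q=onplane(ci,f([(318,257),(272,455)],(240,200)),139);d=q[1]-q[0];print("right",q,np.arctan2(d[1],d[0])-yw)
q=onplane(ci,f([(340,288),(300,488)],(240,200)),157);d=q[1]-q[0];print("rightfin",q,np.arctan2(d[1],d[0])-yw)
# bowl0 rim: ellipse
im=cv2.imread("pics/w1.png"); m=brass(im,(10,80,40)); n,l,s,cc=cv2.connectedComponentsWithStats(m)
for i in range(1,n):
    if s[i,4]>200: 
        cn=cv2.findContours((l==i).astype(np.uint8),cv2.RETR_EXTERNAL,cv2.CHAIN_APPROX_NONE)[0][0]
        e=cv2.fitEllipse(cn); print(s[i],e,onplane(ci,[e[0]],46)[0])
```

```text
[[555.4745600215664, 268.1030758491052], [652.974349902799, 253.0315128537697]] 98.65779765435101 -8.7872579449546
[[551.4317264979838, 243.0374933930151], [649.298740911148, 228.15496129340562]] 98.99213237344868 -8.646662715312328
[[521.8721366551979, 48.13978576469901], [619.5664730165125, 33.89006266445662]] 98.72810119470174 -8.298656653258082
[[525.3898992176677, 73.18013090058335], [623.3836522400844, 57.927540711401065]] 99.17367160137589 -8.847019431532578
[587.4719 150.7911 131.    ] [587.376 150.575 131.   ] 222.09421045515876 172.01539233013796 yaw -0.15143825155498014
left bar [[587.0321056172073, 272.9933398461737], [607.1559434373297, 218.5453708840446]] -1.0653321608610553
left barR [[598.5791933476787, 277.56858745731034], [617.9358502372169, 222.85727450692298]] -1.0793053147877831
right [[577.4272  84.6417 139.    ]
 [556.2721  28.179  139.    ]] -1.7778434503835987
rightfin [[582.7867  85.1583 157.    ]
 [564.289   30.2166 157.    ]] -1.744116556076913
[ 296   59   45   70 1119] ((317.8092041015625, 92.7856674194336), (16.463285446166992, 96.48194122314453), 153.1
[... 432 characters left out ...]
54965209961, 170.1953887939453), 73.47875213623047) [878.7205 -31.5988  46.    ]
[308 264  24  58 765] ((319.3572998046875, 290.07342529296875), (14.355697631835938, 69.07682037353516), 13.473033905029297) [564.6486  -4.1248  46.    ]
[ 538  286  102   81 4964] ((598.244140625, 323.2377624511719), (73.65367126464844, 103.32408905029297), 78.587890625) [ 935.1042 -112.3127   46.    ]
[ 224  326   42   42 1356] ((245.23776245117188, 347.41497802734375), (39.427276611328125, 42.187896728515625), 36.47832489013672) [445.7297 -80.2092  46.    ]
[357 339  11  36 332] ((362.1946716308594, 357.11785888671875), (9.657983779907227, 41.80027389526367), 1.867308497428894) [ 608.9362 -122.8011   46.    ]
```

Run:
```python
from h import *
go([425,-165,230],-0.151)
```

```text
tcp [588.9805 176.2486 329.0269] yaw -0.156 tilt [-0.0014 -0.0003 -1.    ] q [ 0.1708  0.4173  0.1544  1.3094 -0.      1.8976] F [-0.3789 -0.0355 -0.0137] grip 85.2 t 2.55
shift tool m [ 0.3625  0.0994 -0.1088]
turn about tool y: -0.005 shift in turned tool axes: [ 0.362   0.0994 -0.1106]
```

```bash
python3 -m jog '[[0.04,0.011,-0.012,0,-0.005,0,0.085],[0.04,0.011,-0.012,0,0,0,0.085],[0.04,0.011,-0.012,0,0,0,0.085],[0.04,0.011,-0.012,0,0,0,0.085],[0.04,0.011,-0.012,0,0,0,0.085],[0.04,0.011,-0.012,0,0,0,0.085],[0.04,0.011,-0.012,0,0,0,0.085],[0.04,0.011,-0.012,0,0,0,0.085]]'
python3 -m jog '[[0.04,0.011,-0.012,0,0,0,0.085],[0,0,0,0,0,0,0.085],[0,0,0,0,0,0,0.085]]'
cat >> h.py <<'E'
def bowls(tag,zr=34,n="wrist"):
    ci,im=shot(n,tag); m=brass(im,(10,80,40))
    m=cv2.morphologyEx(m,cv2.MORPH_CLOSE,np.ones((3,3)))
    for c in cv2.findContours(m,cv2.RETR_EXTERNAL,cv2.CHAIN_APPROX_NONE)[0]:
        if len(c)<40: continue
        h=cv2.convexHull(c); e=cv2.fitEllipse(h)
        P=onplane(ci,h.reshape(-1,2),zr)[:,:2]
        (cx,cy),r=cv2.minEnclosingCircle(P.astype(np.float32))
        print("px",np.round(e[0]),"ellipse->",onplane(ci,[e[0]],zr)[0][:2],"circle",np.array([cx,cy]),"d",round(2*r,1))
    return ci,im
E
python3 - <<'E'
from h import *
ci,im=bowls("b1")
go([430,-90,60],-0.151)
E
```

```text
t: 3.35
tcp_pos: [444.2, -123.9, 242.1]
ee_rot: [0.462, -0.535, 0.535, -0.463]
ft_force: [0.3, -0.1, 0.8]
gripper_width: 84.7
t: 3.65
tcp_pos: [427.2, -161.3, 231.3]
ee_rot: [-0.461, 0.536, -0.535, 0.462]
ft_force: [0.5, 0.5, 0.5]
gripper_width: 85.2
px [344. 218.] ellipse-> [ 447.7503 -209.8379] circle [ 447.6158 -210.4101] d 63.1
px [505. 134.] ellipse-> [ 604.3792 -149.6914] circle [ 603.6147 -151.4206] d 61.3
px [320. 105.] ellipse-> [440.044  -98.0768] circle [439.9082 -98.9774] d 59.9
tcp [ 427.8409 -160.8504  231.5891] yaw -0.1464 tilt [ 0.0004  0.0006 -1.    ] q [-0.5218  0.1654 -0.4438  0.9615  0.0007  1.1954] F [ 0.3841 -0.5669 -0.2846] grip 84.4 t 3.7
shift tool m [-0.0703  0.1716 -0.0083]
turn about tool y: 0.0046 shift in turned tool axes: [-0.0703  0.1716 -0.0086]
```

View pics/b1.png

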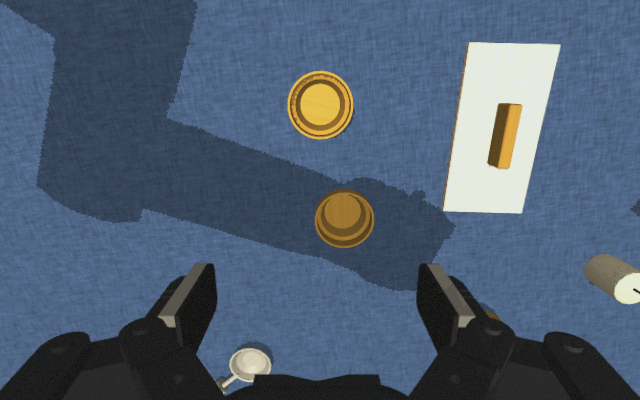

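Bowl at px (320,105) → (440,-98.5), a second at (344,218) → (447.7,-210). The lid is at right, the candle at (625,285).

Run:
```python
from h import *
go([440,-98.5,32],-0.151)
```

```text
tcp [ 427.8409 -160.8504  231.5891] yaw -0.1464 tilt [ 0.0004  0.0006 -1.    ] q [-0.5218  0.1654 -0.4438  0.9615  0.0007  1.1954] F [ 0.3841 -0.5669 -0.2846] grip 84.4 t 3.7
shift tool m [-0.0633  0.1996  0.0029]
turn about tool y: 0.0046 shift in turned tool axes: [-0.0633  0.1996  0.0026]
```

```bash
python3 -m jog '[[-0.021,0.03,0.001,0,0,0,0.085],[-0.021,0.03,0.001,0,0,0,0.085],[-0.021,0.04,0.001,0,0,0,0.085],[0,0.04,0,0,0,0,0.085],[0,0.035,0,0,0,0,0.085],[0,0,0,0,0,0,0.085],[0,0,0,0,0,0,0.085]]'
python3 - <<'E'
from h import *
go([440,-98.5,32],-0.151)
ci,im=bowls("b2")
E
```

```text
t: 4.4
tcp_pos: [440.3, -98.7, 56.8]
ee_rot: [-0.463, 0.535, -0.534, 0.463]
ft_force: [1.1, 0.1, 0.3]
gripper_width: 84.9
tcp [440.2681 -98.6605  56.7572] yaw -0.1445 tilt [-0.0009  0.0006 -1.    ] q [-0.3845  0.3837 -0.6837  0.5045  0.0002  1.3308] F [1.1397 0.1254 0.2639] grip 84.9 t 4.4
shift tool m [-0.0001  0.0248 -0.0003]
turn about tool y: 0.0065 shift in turned tool axes: [-0.0001  0.0248 -0.0003]
px [351. 381.] ellipse-> [ 448.7721 -173.678 ] circle [ 448.6532 -170.2677] d 29.8
px [645. 291.] ellipse-> [ 595.8853 -137.0019] circle [ 593.1904 -143.2933] d 69.2
px [315. 254.] ellipse-> [440.4837 -95.2021] circle [440.3544 -96.6664] d 63.1
```

View pics/b2.png

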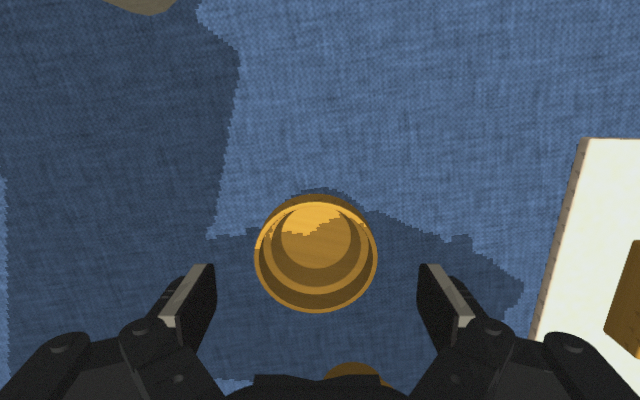

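```bash
python3 -m jog '[[0,0.015,0,0,0,0,0.085],[0,0.01,0,0,0,0,0.085],[0,0,0,0,0,0,0.085],[0,0,0,0,0,0,0.05],[0,0,0,0,0,0,0.05],[0,0,0,0,0,0,0.05],[0,0,0,0,0,0,0.05],[0,0,0,0,0,0,0.05]]' 40
python3 - <<'E'
from h import *
go([440,-98.5,32],-0.151)
shot("wrist","b3"); shot("scene","s3",(230,120,430,280),4)
E
```

```text
t: 5.25
tcp_pos: [440.6, -100.2, 32.6]
ee_rot: [0.462, -0.535, 0.536, -0.462]
ft_force: [-3.1, 1.0, 9.3]
gripper_width: 57.6
tcp [ 440.613  -100.2422   32.6444] yaw -0.1471 tilt [ 0.0014 -0.0006 -1.    ] q [-0.3873  0.4264 -0.7046  0.4383  0.      1.3306] F [-3.0628  1.0251  9.3261] grip 57.6 t 5.25
shift tool m [-0.0016  0.0006 -0.0009]
turn about tool y: 0.0039 shift in turned tool axes: [-0.0016  0.0006 -0.0009]
```

View pics/b3.png

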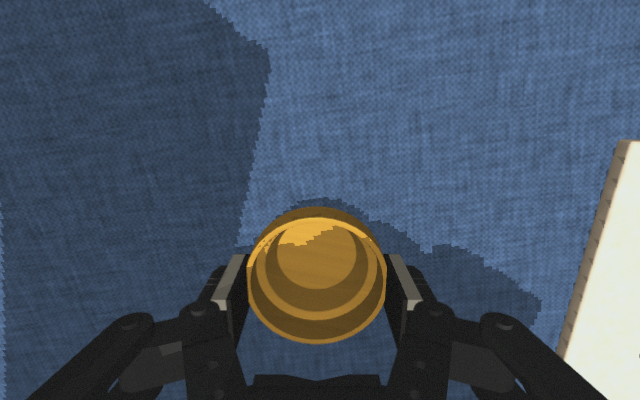

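View pics/s3.png

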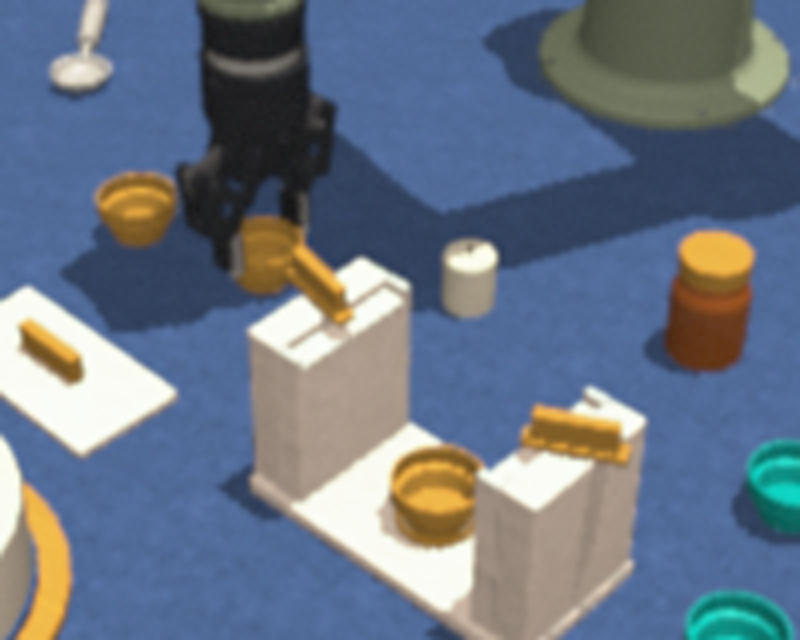

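```bash
python3 - <<'E'
from h import *
ci=viewer.camera_info("scene")
s,p,Rm=st(); x=Rm[:,0]; zz=Rm[:,2]
for z in (15,20,25,30):
  for w in (-11,11): print(z,w,((proj(ci,[p*[1,1,0]+[0,0,z]+zz*29+x*w, p*[1,1,0]+[0,0,z]+zz*40+x*w])-[230,120])*4).round())
print(s["ft_force"])
E
cd pics; python3 -c "
import cv2;a=cv2.imread('s3.png')[180:320,140:360];cv2.imwrite('s3b.png',cv2.resize(a,None,fx=3.5,fy=3.5))"
```

```text
15 -11 [[243. 282.]
 [232. 289.]]
15 11 [[222. 270.]
 [211. 276.]]
20 -11 [[242. 277.]
 [231. 283.]]
20 11 [[221. 264.]
 [210. 271.]]
25 -11 [[242. 271.]
 [231. 278.]]
25 11 [[221. 259.]
 [210. 265.]]
30 -11 [[242. 266.]
 [231. 272.]]
30 11 [[221. 253.]
 [209. 260.]]
[-1.8203  1.3512 11.0516]
```

View pics/s3b.png

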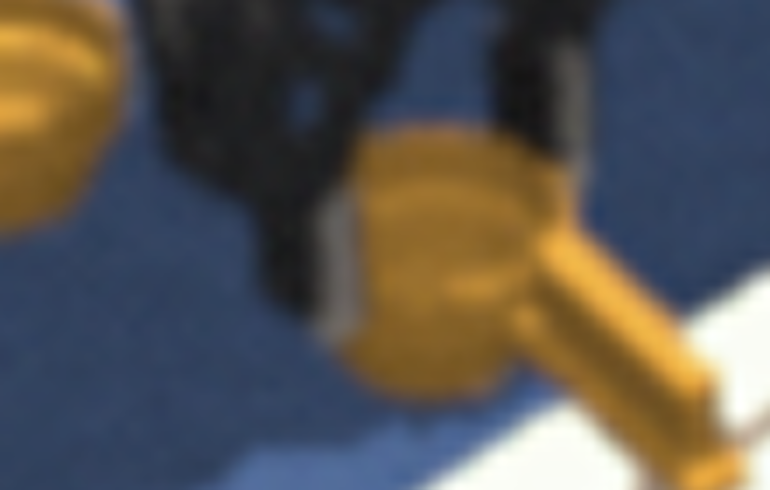

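```bash
python3 -m jog '[[0,0,0,0,0,0,0.075],[0,-0.005,0,0,0,0,0.075],[0,0,0,0,0,0,0.075],[0,0,0,0,0,0,0.05],[0,0,0,0,0,0,0.05],[0,0,0,0,0,0,0.05],[0,0,0,0,0,0,0.05]]' 40
python3 - <<'E'
from h import *
go([440,-98.5,32],-0.151)
ci,im=shot("scene","s4",(255,150,320,205),12)
s,p,Rm=st(); x=Rm[:,0]; zz=Rm[:,2]
for z in (15,20,25,30):
  for w in (-11,): print(z,w,((proj(ci,[p*[1,1,0]+[0,0,z]+zz*29+x*w, p*[1,1,0]+[0,0,z]+zz*40+x*w])-[255,150])*12).round())
E
```

```text
t: 6.05
tcp_pos: [440.3, -100.1, 37.1]
ee_rot: [0.462, -0.535, 0.536, -0.462]
ft_force: [-2.0, 0.5, 11.6]
gripper_width: 56.7
tcp [ 440.3034 -100.0944   37.0892] yaw -0.1471 tilt [ 0.0007 -0.0003 -1.    ] q [-0.3872  0.4182 -0.7011  0.4507 -0.      1.3306] F [-1.9657  0.5179 11.6454] grip 56.7 t 6.05
shift tool m [-0.0015  0.0051 -0.0005]
turn about tool y: 0.0039 shift in turned tool axes: [-0.0015  0.0051 -0.0005]
15 -11 [[429. 486.]
 [396. 506.]]
20 -11 [[428. 469.]
 [395. 490.]]
25 -11 [[427. 453.]
 [394. 473.]]
30 -11 [[427. 436.]
 [393. 457.]]
```

View pics/s4.png

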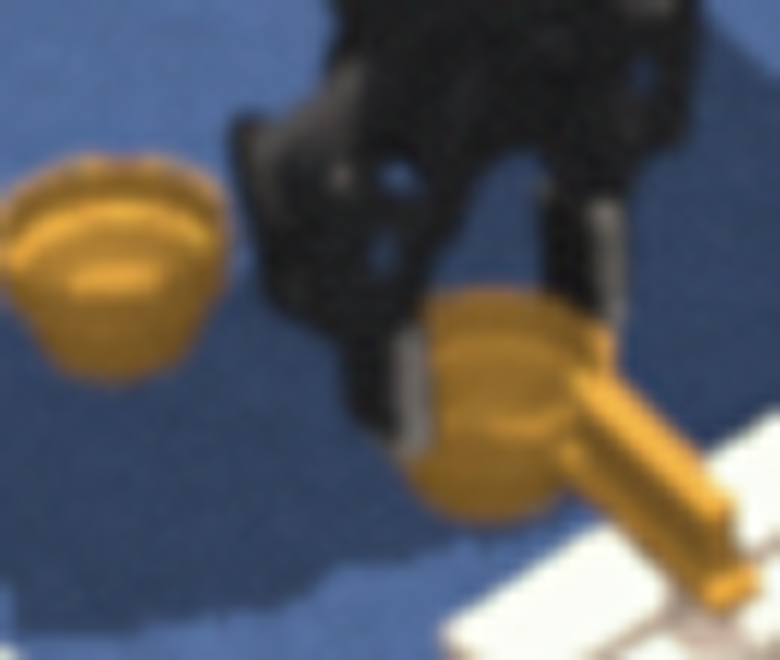

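```bash
python3 -m jog '[[0,-0.03,0,0,0,0,0.05],[0,-0.04,0,0,0,0,0.05],[0,-0.045,0,0,0,0,0.05],[0,-0.045,0,0,0,0,0.05],[0,-0.045,0,0,0,0,0.05],[0,0,0,0,0,0,0.05]]'
python3 - <<'E'
from h import *
go([588,150,245],-0.151)
E
```

```text
t: 6.7
tcp_pos: [443.2, -101.2, 246.8]
ee_rot: [0.46, -0.532, 0.539, -0.464]
ft_force: [0.2, -0.8, -0.8]
gripper_width: 56.7
tcp [ 443.2353 -101.2311  246.8137] yaw -0.1469 tilt [ 0.0094 -0.0038 -0.9999] q [-0.3872  0.1408 -0.4324  0.9873  0.      1.3305] F [ 0.2496 -0.7747 -0.752 ] grip 56.7 t 6.7
shift tool m [-0.2697  0.0022  0.1064]
turn about tool y: 0.0041 shift in turned tool axes: [-0.2702  0.0022  0.1053]
```

```bash
python3 -m jog '[[-0.033,0,0.013,0,0,0,0.05],[-0.035,0,0.0135,0,0,0,0.05],[-0.035,0,0.0135,0,0,0,0.05],[-0.035,0,0.0135,0,0,0,0.05],[-0.035,0,0.0135,0,0,0,0.05],[-0.035,0,0.0135,0,0,0,0.05],[-0.035,0,0.0135,0,0,0,0.05],[-0.027,0,0.011,0,0,0,0.05]]'
python3 -m jog '[[0,0,0,0,0,0,0.05],[0,0,0,0,0,0,0.05],[0,0,0,0,0,0,0.05]]'
python3 - <<'E'
from h import *
go([588,150,245],-0.151)
ci,im=bowls("p1",46)
E
```

```text
t: 7.5
tcp_pos: [583.5, 153.7, 239.4]
ee_rot: [-0.463, 0.536, -0.535, 0.462]
ft_force: [-0.2, -0.6, -1.8]
gripper_width: 56.7
t: 7.8
tcp_pos: [582.5, 150.9, 240.3]
ee_rot: [-0.462, 0.536, -0.535, 0.461]
ft_force: [0.6, -0.2, -1.3]
gripper_width: 56.7
tcp [582.4815 150.892  240.2888] yaw -0.1477 tilt [-0.0021 -0.0006 -1.    ] q [ 0.131   0.4272 -0.0548  1.091  -0.0004  1.8496] F [ 0.5549 -0.2453 -1.2706] grip 56.7 t 7.8
shift tool m [ 0.0001 -0.0047  0.0056]
turn about tool y: 0.0033 shift in turned tool axes: [ 0.0001 -0.0047  0.0056]
px [637. 378.] ellipse-> [ 906.3247 -135.9289] circle [ 899.5571 -135.834 ] d 67.1
px [576. 278.] ellipse-> [831.7247   2.5469] circle [828.5888   5.3348] d 149.1
px [317. 258.] ellipse-> [570.4616  63.5404] circle [575.023   50.2651] d 259.7
px [ 35. 158.] ellipse-> [326.8243 204.1456] circle [334.5682 196.4947] d 109.8
px [327.  51.] ellipse-> [607.4757 256.5336] circle [608.8098 252.4887] d 84.7
```

View pics/p1.png

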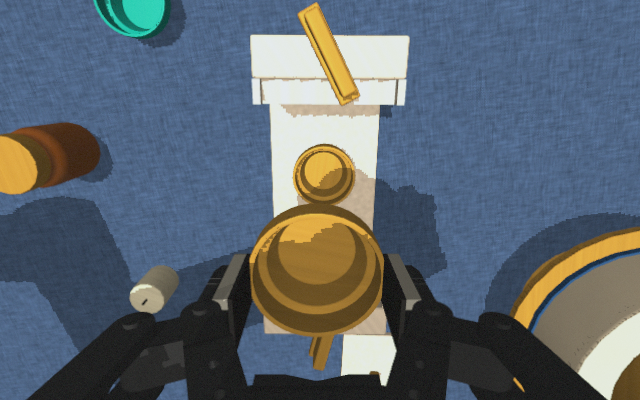

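```bash
cat >> h.py <<'E'
def circfit(P):
    A=np.c_[2*P,np.ones(len(P))]; x=np.linalg.lstsq(A,(P**2).sum(1),rcond=None)[0]
    return x[:2],np.sqrt(x[2]+x[0]**2+x[1]**2)
def sub(ci,im,box,z,lo=(10,80,40)):
    x0,y0,x1,y1=box; m=np.zeros(im.shape[:2],np.uint8); m[y0:y1,x0:x1]=brass(im,lo)[y0:y1,x0:x1]
    c=max(cv2.findContours(m,cv2.RETR_EXTERNAL,cv2.CHAIN_APPROX_NONE)[0],key=len)
    h=cv2.convexHull(c).reshape(-1,2); h=h[(h[:,0]>x0+1)&(h[:,0]<x1-2)&(h[:,1]>y0+1)&(h[:,1]<y1-2)]
    P=onplane(ci,h,z)[:,:2]; return circfit(P),len(P)
E
python3 - <<'E'
from h import *
ci=viewer.camera_info("wrist"); im=cv2.imread("pics/p1.png")
print(ci["position"])
print("bowl0",sub(ci,im,(285,140,365,203),46))
s,p,Rm=st(); print("held", sub(ci,im,(251,260,384,345),p[2]-3),p)
# walls
g=cv2.cvtColor(im,cv2.COLOR_BGR2GRAY)
v=cv2.resize(im[25:120,240:420],None,fx=4,fy=4,interpolation=cv2.INTER_CUBIC); cv2.imwrite("pics/p1a.png",v)
E
```

```text
[594.6836 229.0798 368.5956]
bowl0 ((array([589.2751, 148.38  ]), np.float64(30.055914950745777)), 28)
held ((array([583.091 , 152.3393]), np.float64(29.619900701782132)), 10) [582.652  150.6918 240.6829]
```

View pics/p1a.png

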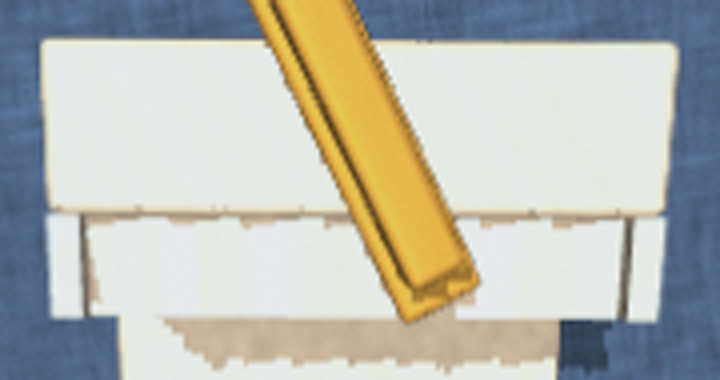

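Run:
```python
from h import *
go([588.9,146.8,100],-0.151)
```

```text
tcp [582.652  150.6918 240.6829] yaw -0.1482 tilt [-0.0015 -0.0005 -1.    ] q [ 0.1306  0.4267 -0.0546  1.0911 -0.0003  1.8496] F [ 0.2101 -1.4309 -1.5465] grip 56.8 t 7.85
shift tool m [0.0028 0.1407 0.007 ]
turn about tool y: 0.0028 shift in turned tool axes: [0.0028 0.1407 0.007 ]
```

```bash
python3 -m jog '[[0.003,0,0.007,0,0.003,0,0.05],[0,0.02,0,0,0,0,0.05],[0,0.04,0,0,0,0,0.05],[0,0.04,0,0,0,0,0.05],[0,0.03,0,0,0,0,0.05],[0,0.01,0,0,0,0,0.05],[0,0,0,0,0,0,0.05],[0,0,0,0,0,0,0.05]]'
python3 - <<'E'
from h import *
go([588.9,146.8,63],-0.151)
shot("wrist","p2")
E
```

```text
t: 8.65
tcp_pos: [591.2, 147.4, 102.8]
ee_rot: [0.46, -0.536, 0.537, -0.462]
ft_force: [-0.0, -0.5, -0.5]
gripper_width: 56.6
tcp [591.2348 147.4359 102.8334] yaw -0.1506 tilt [ 0.0023  0.0002 -1.    ] q [ 0.1233  0.5553 -0.2209  0.7923 -0.      1.8447] F [-0.0187 -0.4915 -0.4507] grip 56.6 t 8.65
shift tool m [ 0.001   0.0398 -0.0023]
turn about tool y: 0.0004 shift in turned tool axes: [ 0.001   0.0398 -0.0023]
```

View pics/p2.png

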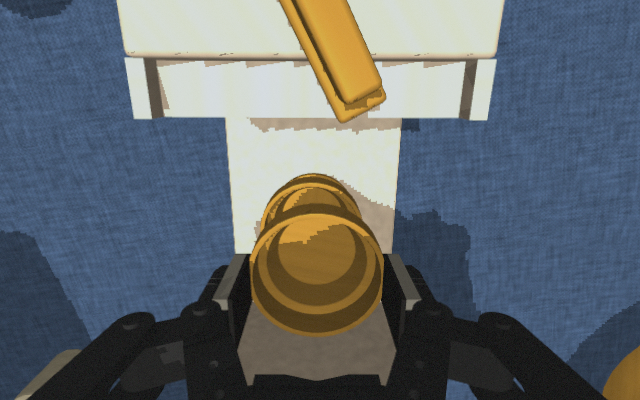

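```bash
python3 -m jog '[[0,0,-0.002,0,0,0,0.05],[0,0,0,0,0,0,0.05],[0,0,0,0,0,0,0.05]]'
python3 - <<'E'
from h import *
go([588.9,146.8,63],-0.151)
ci,im=shot("wrist","p3")
s,p,Rm=st()
v=cv2.resize(im[150:350,230:400],None,fx=4,fy=3,interpolation=cv2.INTER_CUBIC); cv2.imwrite("pics/p3a.png",v)
for b in [(240,165,380,205)]:
    (c,r),n=sub(ci,im,b,46); print("bowl0",c,r,n)
(c2,r),n=sub(ci,im,(253,262,382,345),p[2]-3); print("held",c2,r,n)
d=np.append(c-c2,0); print("tool shift",Rm.T@d)
E
```

```text
t: 9.0
tcp_pos: [588.3, 148.2, 102.1]
ee_rot: [0.461, -0.536, 0.536, -0.462]
ft_force: [-0.1, 0.3, -1.3]
gripper_width: 56.6
tcp [588.3144 148.1566 102.1429] yaw -0.1499 tilt [ 0.0013  0.0002 -1.    ] q [ 0.1251  0.5524 -0.2283  0.7888  0.      1.8457] F [-0.1257  0.2662 -1.2935] grip 56.6 t 9.0
shift tool m [0.0013 0.0391 0.0007]
turn about tool y: 0.0011 shift in turned tool axes: [0.0013 0.0391 0.0007]
bowl0 [590.5336 157.1976] 25.14661660644193 13
held [588.6076 149.5267] 29.704559556810416 21
tool shift [-7.8725  0.0028  0.7589]
```

View pics/p3a.png

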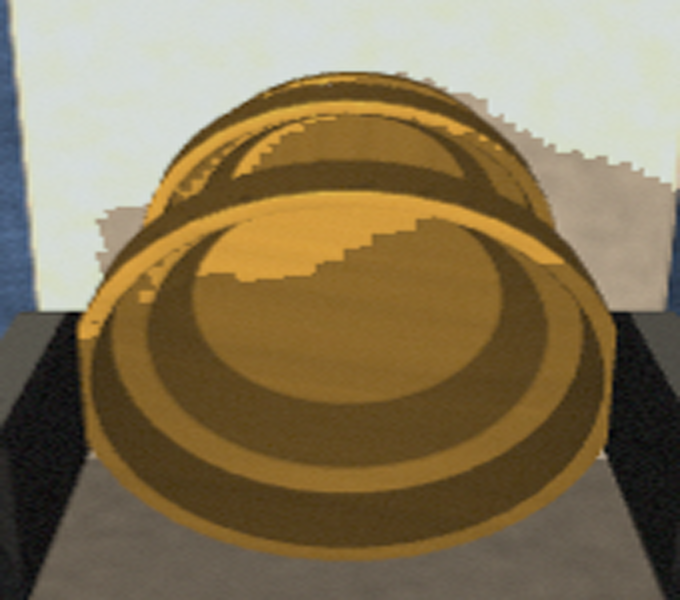

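```bash
python3 -m jog '[[0.001,0.01,0,0,0,0,0.05],[0,0.01,0,0,0,0,0.05],[0,0.008,0,0,0,0,0.05],[0,0.005,0,0,0,0,0.05],[0,0,0,0,0,0,0.05],[0,0,0,0,0,0,0.05]]'
python3 -m jog '[[0,0.003,0,0,0,0,0.05],[0,0.002,0,0,0,0,0.05],[0,0,0,0,0,0,0.05]]'
python3 - <<'E'
from h import *
go([588.9,146.8,63],-0.151)
E
```

```text
t: 9.65
tcp_pos: [587.8, 147.0, 68.1]
ee_rot: [-0.461, 0.536, -0.536, 0.461]
ft_force: [-0.6, -0.2, -1.1]
gripper_width: 56.6
t: 9.95
tcp_pos: [588.0, 147.1, 63.4]
ee_rot: [0.461, -0.536, 0.536, -0.461]
ft_force: [1.1, 0.1, -1.0]
gripper_width: 56.7
tcp [587.9503 147.0619  63.3666] yaw -0.15 tilt [ 0.0004  0.0001 -1.    ] q [ 0.1233  0.5977 -0.264   0.7087  0.      1.8441] F [ 1.1354  0.1186 -0.9515] grip 56.7 t 9.95
shift tool m [0.0001 0.0004 0.001 ]
turn about tool y: 0.001 shift in turned tool axes: [0.0001 0.0004 0.001 ]
```

No contact yet; I'll go on in 1 mm steps, then release.

```bash
python3 -m jog '[[0,0.001,0,0,0,0,0.05],[0,0.001,0,0,0,0,0.05],[0,0,0,0,0,0,0.05]]'
python3 -m jog '[[0,0.0,0,0,0,0,0.064],[0,0,0,0,0,0,0.074],[0,0,0,0,0,0,0.074],[0,-0.01,0,0,0,0,0.078],[0,-0.02,0,0,0,0,0.085],[0,-0.03,0,0,0,0,0.085],[0,-0.04,0,0,0,0,0.085],[0,-0.04,0,0,0,0,0.085]]'
python3 -m jog '[[0,-0.04,0,0,0,0,0.085],[0,0,0,0,0,0,0.085],[0,0,0,0,0,0,0.085]]'
python3 - <<'E'
from h import *
go([440,-190,240],-0.151)
ci,im=shot("wrist","p4"); print(sub(ci,im,(280,110,370,220),60)); shot("scene","s5",(270,170,410,290),5)
E
```

```text
t: 10.25
tcp_pos: [588.0, 147.1, 63.2]
ee_rot: [0.461, -0.536, 0.536, -0.461]
ft_force: [-4.3, -0.7, 11.7]
gripper_width: 56.5
t: 11.05
tcp_pos: [587.4, 147.0, 202.9]
ee_rot: [-0.461, 0.536, -0.536, 0.461]
ft_force: [1.1, -0.4, 0.5]
gripper_width: 85.0
t: 11.35
tcp_pos: [588.5, 147.1, 242.9]
ee_rot: [0.46, -0.535, 0.537, -0.462]
ft_force: [-0.8, 0.1, -1.0]
gripper_width: 85.1
tcp [588.518  147.147  242.9471] yaw -0.15 tilt [ 0.0031  0.0004 -1.    ] q [ 0.1234  0.4308 -0.0422  1.0946  0.      1.8442] F [-0.7856  0.1402 -0.9504] grip 85.1 t 11.35
shift tool m [ 0.3556  0.0024 -0.0965]
turn about tool y: 0.001 shift in turned tool axes: [ 0.3557  0.0024 -0.0961]
((array([588.9583, 149.4276]), np.float64(30.590790356436536)), 37)
```

View pics/p4.png

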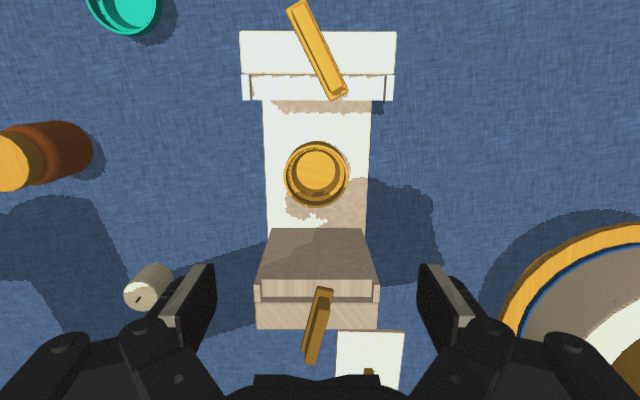

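View pics/s5.png

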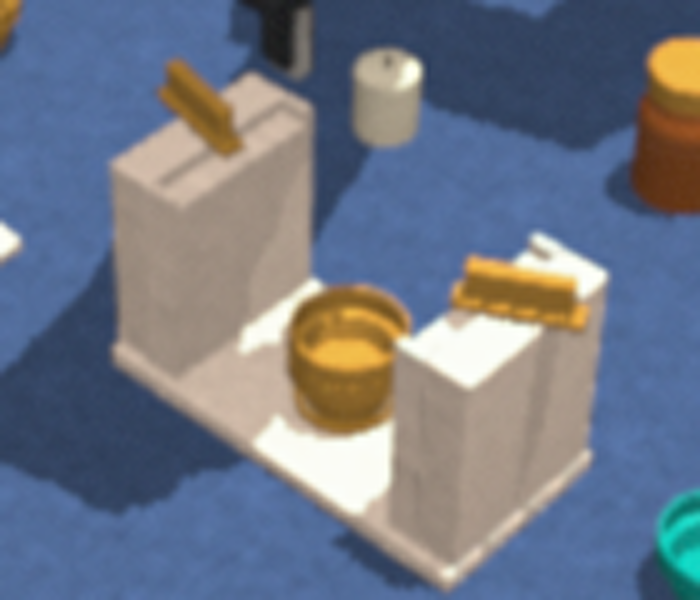

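```bash
python3 -m jog '[[0.03,0,-0.01,0,0,0,0.085],[0.045,0,-0.01,0,0,0,0.085],[0.045,0,-0.01,0,0,0,0.085],[0.045,0,-0.01,0,0,0,0.085],[0.045,0,-0.01,0,0,0,0.085],[0.045,0,-0.01,0,0,0,0.085],[0.045,0,-0.01,0,0,0,0.085],[0.045,0,-0.01,0,0,0,0.085]]'
python3 -m jog '[[0.04,0,-0.01,0,0,0,0.085],[0.02,0,-0.005,0,0,0,0.085],[0,0,0,0,0,0,0.085],[0,0,0,0,0,0,0.085]]'
python3 - <<'E'
from h import *
ci,im=bowls("b5")
go([447.7,-210,100],-0.151)
E
```

```text
t: 12.25
tcp_pos: [455.3, -183.1, 239.8]
ee_rot: [-0.461, 0.537, -0.535, 0.461]
ft_force: [1.2, -0.2, -0.6]
gripper_width: 85.1
t: 12.65
tcp_pos: [432.6, -238.8, 240.0]
ee_rot: [-0.461, 0.537, -0.535, 0.461]
ft_force: [-0.6, 0.1, 0.4]
gripper_width: 85.1
px [473. 272.] ellipse-> [ 581.5454 -371.6711] circle [ 578.4689 -373.204 ] d 71.1
px [328. 142.] ellipse-> [ 447.8804 -211.3704] circle [ 447.8777 -212.1254] d 60.2
px [495.  49.] ellipse-> [ 603.7672 -152.3899] circle [ 604.1473 -153.4074] d 61.1
tcp [ 432.9552 -238.2991  240.3103] yaw -0.1498 tilt [-0.0015  0.0018 -1.    ] q [-0.6529  0.2287 -0.3398  1.0047  0.0005  1.0677] F [-0.0392 -0.3111  0.2879] grip 85.1 t 12.7
shift tool m [-0.03    0.1403  0.0106]
turn about tool y: 0.0012 shift in turned tool axes: [-0.03    0.1403  0.0106]
```

View pics/b5.png

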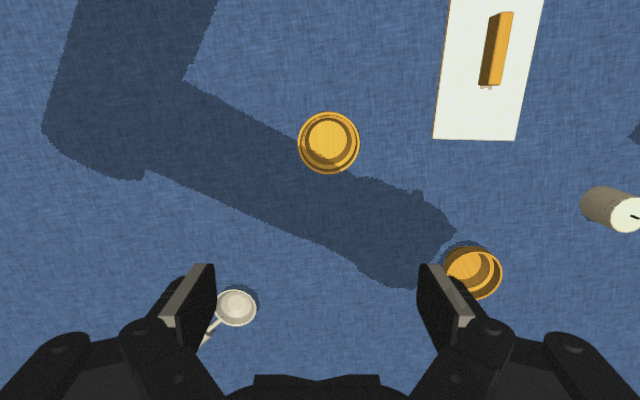

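```bash
python3 -m jog '[[-0.0285,0.01,0.0105,0,0,0,0.085],[0,0.04,0,0,0,0,0.085],[0,0.04,0,0,0,0,0.085],[0,0.045,0,0,0,0,0.085],[0,0.03,0,0,0,0,0.085],[0,0.015,0,0,0,0,0.085],[0,0,0,0,0,0,0.085],[0,0,0,0,0,0,0.085]]'
python3 - <<'E'
from h import *
go([447.8,-211.7,37],-0.151)
E
```

```text
t: 13.5
tcp_pos: [448.3, -211.6, 61.4]
ee_rot: [-0.462, 0.536, -0.535, 0.462]
ft_force: [0.7, -0.1, 0.1]
gripper_width: 84.9
tcp [ 448.2805 -211.5785   61.3809] yaw -0.1482 tilt [-0.0005  0.0005 -1.    ] q [-0.5901  0.4392 -0.5671  0.5652  0.0002  1.1289] F [ 0.7342 -0.1361  0.0593] grip 84.9 t 13.5
shift tool m [ 0.0002  0.0244 -0.0004]
turn about tool y: 0.0028 shift in turned tool axes: [ 0.0002  0.0244 -0.0004]
```

```bash
python3 -m jog '[[0,0.014,0,0,0,0,0.085],[0,0.01,0,0,0,0,0.085],[0,0,0,0,0,0,0.085],[0,0,0,0,0,0,0.05],[0,0,0,0,0,0,0.05],[0,0,0,0,0,0,0.05],[0,0,0,0,0,0,0.05]]' 40
python3 -m jog '[[0,-0.02,0,0,0,0,0.05],[0,-0.04,0,0,0,0,0.05],[0,-0.045,0,0,0,0,0.05],[0,-0.045,0,0,0,0,0.05],[0,-0.045,0,0,0,0,0.05],[0,-0.01,0,0,0,0,0.05],[0,0,0,0,0,0,0.05]]'
python3 - <<'E'
from h import *
go([589,148.7,245],-0.151)
E
```

```text
t: 14.2
tcp_pos: [448.5, -212.9, 38.4]
ee_rot: [0.461, -0.536, 0.537, -0.461]
ft_force: [-1.3, 0.8, 5.9]
gripper_width: 56.5
t: 14.9
tcp_pos: [449.1, -213.3, 244.4]
ee_rot: [0.461, -0.534, 0.538, -0.462]
ft_force: [-0.4, 0.1, -1.8]
gripper_width: 56.1
tcp [ 449.0517 -213.3374  244.4183] yaw -0.1501 tilt [ 0.004  -0.0026 -1.    ] q [-0.5921  0.2258 -0.3325  1.0077  0.      1.1287] F [-0.38    0.1432 -1.7962] grip 56.1 t 14.9
shift tool m [-0.3789 -0.001   0.0843]
turn about tool y: 0.0009 shift in turned tool axes: [-0.379  -0.001   0.0839]
```

```bash
python3 -m jog '[[-0.03,0,0.007,0,0,0,0.05],[-0.044,0,0.01,0,0,0,0.05],[-0.044,0,0.01,0,0,0,0.05],[-0.044,0,0.01,0,0,0,0.05],[-0.044,0,0.01,0,0,0,0.05],[-0.044,0,0.01,0,0,0,0.05],[-0.044,0,0.01,0,0,0,0.05],[-0.044,0,0.01,0,0,0,0.05]]'
python3 -m jog '[[-0.03,0,0.006,0,0,0,0.05],[-0.011,0,0.001,0,0,0,0.05],[0,0,0,0,0,0,0.05],[0,0,0,0,0,0,0.05]]'
cat >> h.py <<'E'
def held(tag,zs,tz=37):
    ci,im=shot("wrist",tag); s,p,Rm=st()
    (c,r),n=sub(ci,im,(280,110,365,200),zs); print("stack",c,r,n)
    (c2,r2),n2=sub(ci,im,(253,262,382,345),p[2]+34-tz); print("held",c2,r2,n2,"tcp",p,"off",c2-p[:2])
    print("tool shift to align (mm)",Rm.T@np.append(c-c2,0))
E
python3 - <<'E'
from h import *
go([589,148.7,245],-0.151)
held("p6",60,38)
E
```

```text
t: 15.7
tcp_pos: [573.7, 111.8, 239.5]
ee_rot: [-0.462, 0.537, -0.535, 0.46]
ft_force: [0.5, -1.3, -0.7]
gripper_width: 56.1
t: 16.1
tcp_pos: [586.7, 148.6, 240.9]
ee_rot: [-0.462, 0.537, -0.536, 0.46]
ft_force: [-0.0, -0.4, -1.3]
gripper_width: 56.2
tcp [586.6558 148.5539 240.8588] yaw -0.1506 tilt [-0.0027 -0.0011 -1.    ] q [ 0.1265  0.4339 -0.0429  1.0969 -0.0008  1.8478] F [-0.0247 -0.4042 -1.3241] grip 56.2 t 16.1
shift tool m [-0.0005 -0.0041  0.0023]
turn about tool y: 0.0004 shift in turned tool axes: [-0.0005 -0.0041  0.0023]
stack [589.0965 150.2851] 30.136592977887585 24
held [587.0237 150.0522] 29.616334375207146 10 tcp [586.8814 148.2222 241.3693] off [0.1422 1.8301]
tool shift to align (mm) [-0.5428 -0.0042  2.014 ]
```

View pics/p6.png

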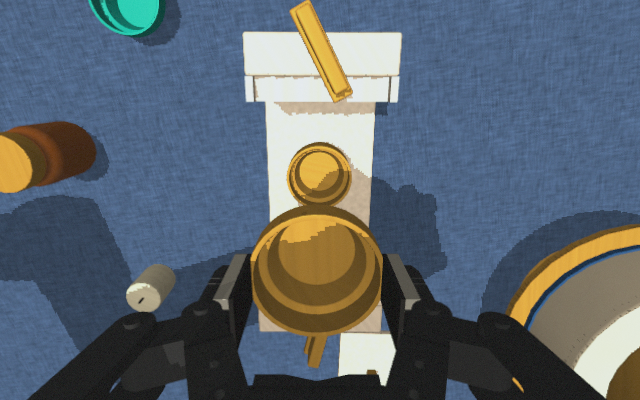

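```bash
python3 -m jog '[[0,0.01,0.002,0,0,0,0.05],[0,0.03,0,0,0,0,0.05],[0,0.04,0,0,0,0,0.05],[0,0.04,0,0,0,0,0.05],[0,0.02,0,0,0,0,0.05],[0,0.014,0,0,0,0,0.05],[0,0,0,0,0,0,0.05],[0,0,0,0,0,0,0.05]]'
python3 - <<'E'
from h import *
go([588.9,148.2,78],-0.151)
E
```

```text
t: 16.95
tcp_pos: [590.3, 148.8, 89.0]
ee_rot: [0.461, -0.536, 0.536, -0.461]
ft_force: [0.2, -0.3, -0.8]
gripper_width: 56.2
tcp [590.3156 148.8325  89.0197] yaw -0.1508 tilt [ 0.0011  0.0001 -1.    ] q [ 0.1258  0.5707 -0.2345  0.7644 -0.      1.8474] F [ 0.2351 -0.3467 -0.8395] grip 56.2 t 16.95
shift tool m [ 0.0008  0.011  -0.0013]
turn about tool y: 0.0002 shift in turned tool axes: [ 0.0008  0.011  -0.0013]
```

```bash
python3 -m jog '[[0.0005,0.006,-0.001,0,0,0,0.05],[0,0.004,0,0,0,0,0.05],[0,0.001,0,0,0,0,0.05],[0,0,0,0,0,0,0.05],[0,0,0,0,0,0,0.05]]'
python3 -m jog '[[0,0.001,0,0,0,0,0.05],[0,0.001,0,0,0,0,0.05],[0,0,0,0,0,0,0.05]]'
```

```text
t: 17.45
tcp_pos: [589.3, 149.0, 78.4]
ee_rot: [0.461, -0.536, 0.536, -0.462]
ft_force: [-2.3, -0.7, 5.5]
gripper_width: 56.0
t: 17.75
tcp_pos: [589.4, 149.1, 78.2]
ee_rot: [0.46, -0.535, 0.537, -0.462]
ft_force: [-5.7, -1.7, 18.7]
gripper_width: 56.0
```

Seated at 78.2 as expected. Release, retreat, and head for bowl C at about (579,-374).

```bash
python3 -m jog '[[0,-0.001,0,0,0,0,0.064],[0,0,0,0,0,0,0.074],[0,0,0,0,0,0,0.074],[0,-0.01,0,0,0,0,0.078],[0,-0.02,0,0,0,0,0.085],[0,-0.03,0,0,0,0,0.085],[0,-0.04,0,0,0,0,0.085],[0,-0.04,0,0,0,0,0.085]]'
python3 -m jog '[[0,-0.03,0,0,0,0,0.085],[0,0,0,0,0,0,0.085],[0,0,0,0,0,0,0.085]]'
python3 - <<'E'
from h import *
go([565,-405,240],-0.151)
ci,im=shot("wrist","p7"); print(sub(ci,im,(280,110,370,225),74)); shot("scene","s7",(270,170,410,290),5)
E
```

```text
t: 18.55
tcp_pos: [588.1, 148.9, 217.7]
ee_rot: [-0.461, 0.536, -0.536, 0.461]
ft_force: [0.7, 0.2, -0.5]
gripper_width: 85.0
t: 18.85
tcp_pos: [589.0, 149.0, 247.2]
ee_rot: [0.461, -0.536, 0.536, -0.462]
ft_force: [-0.6, 0.3, -0.7]
gripper_width: 85.1
tcp [588.9603 148.9869 247.1889] yaw -0.15 tilt [ 0.0017  0.0002 -1.    ] q [ 0.1263  0.4311 -0.0308  1.1071 -0.      1.8471] F [-0.5855  0.3025 -0.7169] grip 85.1 t 18.85
shift tool m [0.5513 0.007  0.0591]
turn about tool y: 0.001 shift in turned tool axes: [0.5513 0.007  0.0596]
((array([589.8546, 150.9924]), np.float64(30.850170001346992)), 37)
```

View pics/s7.png

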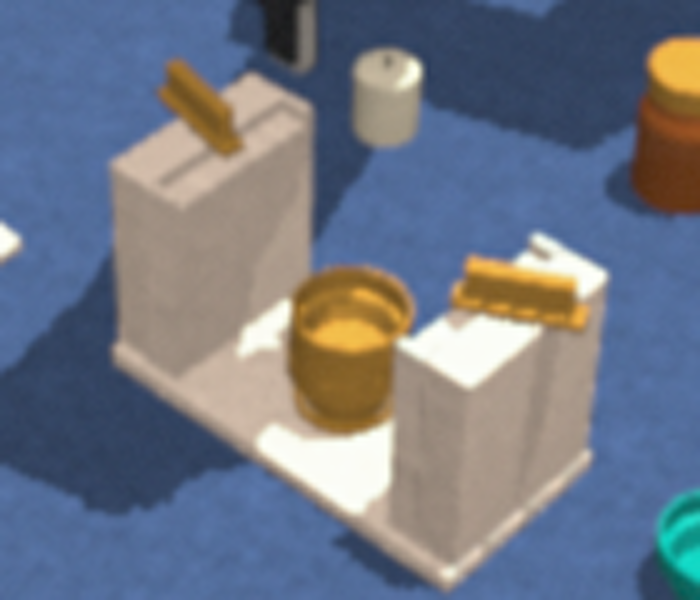

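```bash
python3 -m jog '[[0.025,0,0.003,0,0,0,0.085],[0.045,0,0.005,0,0,0,0.085],[0.045,0,0.005,0,0,0,0.085],[0.045,0,0.005,0,0,0,0.085],[0.045,0,0.005,0,0,0,0.085],[0.045,0,0.005,0,0,0,0.085],[0.045,0,0.005,0,0,0,0.085],[0.045,0,0.005,0,0,0,0.085]]'
python3 -m jog '[[0.045,0,0.005,0,0,0,0.085],[0.045,0,0.005,0,0,0,0.085],[0.045,0,0.005,0,0,0,0.085],[0.045,0,0.005,0,0,0,0.085],[0.03,0,0.001,0,0,0,0.085],[0,0,0,0,0,0,0.085],[0,0,0,0,0,0,0.085]]'
python3 - <<'E'
from h import *
ci,im=bowls("b8")
go([579,-375,60],-0.151)
E
```

```text
t: 19.75
tcp_pos: [574.1, -194.3, 244.4]
ee_rot: [-0.462, 0.537, -0.535, 0.461]
ft_force: [1.1, 0.0, -0.6]
gripper_width: 84.9
t: 20.45
tcp_pos: [563.7, -403.7, 244.0]
ee_rot: [-0.461, 0.538, -0.535, 0.461]
ft_force: [0.8, -0.1, 0.0]
gripper_width: 85.2
px [373. 348.] ellipse-> [ 597.1069 -623.3186] circle [ 597.2483 -622.4924] d 168.6
px [332. 142.] ellipse-> [ 582.9542 -376.8439] circle [ 582.7364 -377.6545] d 60.3
px [640. 128.] ellipse-> [ 869.7614 -408.6481] circle [ 866.5022 -410.8625] d 89.8
px [570.  29.] ellipse-> [ 800.1982 -311.9941] circle [ 801.476  -289.7372] d 72.1
tcp [ 564.1781 -402.7807  244.5815] yaw -0.15 tilt [-0.0021  0.0025 -1.    ] q [-0.7266  0.6065  0.2515  1.219   0.0004  0.9942] F [-0.3054  0.0187 -0.1857] grip 85.1 t 20.5
shift tool m [-0.0293  0.1846  0.011 ]
turn about tool y: 0.001 shift in turned tool axes: [-0.0293  0.1846  0.0109]
```

View pics/b8.png

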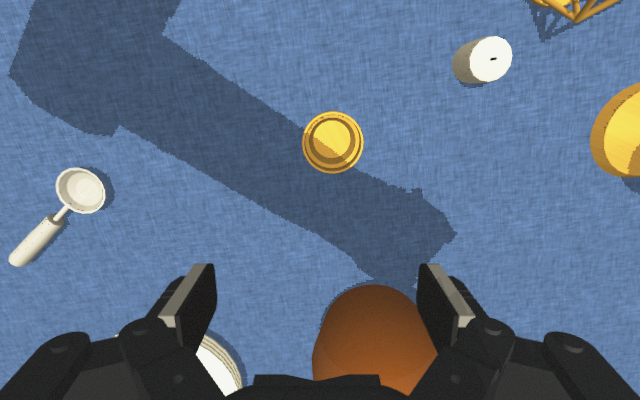

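```bash
python3 -m jog '[[-0.0275,0.01,0.015,0,0,0,0.085],[0,0.04,0,0,0,0,0.085],[0,0.04,0,0,0,0,0.085],[0,0.045,0,0,0,0,0.085],[0,0.03,0,0,0,0,0.085],[0,0.018,0,0,0,0,0.085],[0,0,0,0,0,0,0.085],[0,0,0,0,0,0,0.085]]'
python3 - <<'E'
from h import *
go([582.9,-377.4,37.5],-0.151)
E
```

```text
t: 21.3
tcp_pos: [584.0, -377.4, 63.6]
ee_rot: [-0.462, 0.536, -0.535, 0.462]
ft_force: [0.1, -0.2, -0.3]
gripper_width: 84.5
tcp [ 584.0026 -377.4454   63.5832] yaw -0.1484 tilt [-0.0004  0.0005 -1.    ] q [-0.6799  0.7408  0.0184  0.849   0.0001  1.0393] F [ 0.1018 -0.223  -0.2567] grip 84.5 t 21.3
shift tool m [ 0.0001  0.0261 -0.0011]
turn about tool y: 0.0026 shift in turned tool axes: [ 0.0001  0.0261 -0.0011]
```

```bash
python3 -m jog '[[0,0.014,-0.001,0,0,0,0.085],[0,0.012,0,0,0,0,0.085],[0,0,0,0,0,0,0.085],[0,0,0,0,0,0,0.05],[0,0,0,0,0,0,0.05],[0,0,0,0,0,0,0.05],[0,0,0,0,0,0,0.05]]' 40
python3 -m jog '[[0,-0.02,0,0,0,0,0.05],[0,-0.04,0,0,0,0,0.05],[0,-0.045,0,0,0,0,0.05],[0,-0.045,0,0,0,0,0.05],[0,-0.045,0,0,0,0,0.05],[0,-0.012,0,0,0,0,0.05],[0,0,0,0,0,0,0.05]]'
python3 - <<'E'
from h import *
go([589.5,148.5,245],-0.151)
E
```

```text
t: 22.0
tcp_pos: [583.2, -379.1, 38.1]
ee_rot: [0.461, -0.536, 0.537, -0.461]
ft_force: [0.5, 0.8, 2.1]
gripper_width: 56.5
t: 22.7
tcp_pos: [583.8, -379.5, 247.1]
ee_rot: [0.461, -0.534, 0.538, -0.461]
ft_force: [0.4, -0.8, -1.9]
gripper_width: 56.4
tcp [ 583.7645 -379.4538  247.0742] yaw -0.15 tilt [ 0.004  -0.0032 -1.    ] q [-0.6823  0.6049  0.255   1.2158  0.0001  1.0384] F [ 0.4045 -0.7556 -1.9457] grip 56.4 t 22.7
shift tool m [-0.5229  0.0004 -0.0732]
turn about tool y: 0.001 shift in turned tool axes: [-0.5228  0.0004 -0.0738]
```

```bash
python3 -m jog '[[-0.03,0,-0.004,0,0,0,0.05],[-0.044,0,-0.006,0,0,0,0.05],[-0.044,0,-0.006,0,0,0,0.05],[-0.044,0,-0.006,0,0,0,0.05],[-0.044,0,-0.006,0,0,0,0.05],[-0.044,0,-0.006,0,0,0,0.05],[-0.044,0,-0.006,0,0,0,0.05],[-0.044,0,-0.006,0,0,0,0.05]]'
python3 -m jog '[[-0.044,0,-0.006,0,0,0,0.05],[-0.044,0,-0.006,0,0,0,0.05],[-0.044,0,-0.006,0,0,0,0.05],[-0.035,0,-0.006,0,0,0,0.05],[-0.018,0,-0.003,0,0,0,0.05],[0,0,0,0,0,0,0.05],[0,0,0,0,0,0,0.05],[0,0,0,0,0,0,0.05]]'
python3 - <<'E'
from h import *
go([589.5,148.5,245],-0.151)
held("p9",74,38)
E
```

```text
t: 23.5
tcp_pos: [585.9, -35.5, 241.3]
ee_rot: [-0.462, 0.537, -0.535, 0.46]
ft_force: [0.8, 0.1, -1.7]
gripper_width: 56.1
t: 24.3
tcp_pos: [588.1, 148.4, 242.9]
ee_rot: [-0.462, 0.537, -0.536, 0.46]
ft_force: [-0.3, -0.5, -1.6]
gripper_width: 56.2
tcp [588.0912 148.3699 242.9221] yaw -0.1512 tilt [-0.0023 -0.0007 -1.    ] q [ 0.1257  0.4348 -0.0361  1.1022 -0.0004  1.8476] F [-0.3099 -0.459  -1.6225] grip 56.2 t 24.3
shift tool m [-0.0003 -0.0021  0.0014]
turn about tool y: -0.0002 shift in turned tool axes: [-0.0003 -0.0021  0.0014]
stack [589.9085 151.8743] 30.101363195600523 29
held [588.4914 149.9418] 29.539779312547623 9 tcp [588.3653 148.2126 243.3362] off [0.1261 1.7292]
tool shift to align (mm) [-2.1243 -0.0031  1.109 ]
```

View pics/p9.png

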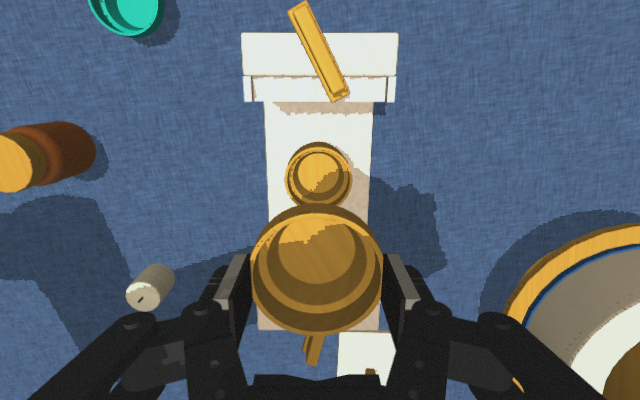

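```bash
python3 -m jog '[[-0.0005,0.01,0.001,0,0,0,0.05],[0,0.03,0,0,0,0,0.05],[0,0.04,0,0,0,0,0.05],[0,0.04,0,0,0,0,0.05],[0,0.018,0,0,0,0,0.05],[0,0,0,0,0,0,0.05],[0,0,0,0,0,0,0.05]]'
python3 -m jog '[[0,0.006,0,0,0,0,0.05],[0,0.004,0,0,0,0,0.05],[0,0.001,0,0,0,0,0.05],[0,0,0,0,0,0,0.05],[0,0,0,0,0,0,0.05]]'
```

```text
t: 25.05
tcp_pos: [589.9, 149.2, 106.3]
ee_rot: [-0.461, 0.536, -0.536, 0.461]
ft_force: [0.5, 0.1, -0.4]
gripper_width: 56.3
t: 25.55
tcp_pos: [589.9, 149.9, 95.6]
ee_rot: [0.461, -0.536, 0.536, -0.461]
ft_force: [-0.5, 0.2, -1.8]
gripper_width: 56.0
```

```bash
python3 -m jog '[[0,0.002,0,0,0,0,0.05],[0,0.001,0,0,0,0,0.05],[0,0,0,0,0,0,0.05]]'
python3 -m jog '[[0,0.001,0,0,0,0,0.05],[0,0.001,0,0,0,0,0.05],[0,0,0,0,0,0,0.05]]'
```

```text
t: 25.85
tcp_pos: [589.7, 149.7, 92.2]
ee_rot: [0.461, -0.536, 0.536, -0.461]
ft_force: [-0.4, -0.1, -1.7]
gripper_width: 56.3
t: 26.15
tcp_pos: [589.9, 149.9, 91.8]
ee_rot: [0.461, -0.536, 0.536, -0.461]
ft_force: [-3.2, -0.2, 8.8]
gripper_width: 56.1
```

Seated (contact at about 91.9). Release, and look for bowl D at about (496,417).

```bash
python3 -m jog '[[0,0,0,0,0,0,0.064],[0,0,0,0,0,0,0.074],[0,0,0,0,0,0,0.074],[0,-0.01,0,0,0,0,0.078],[0,-0.02,0,0,0,0,0.085],[0,-0.03,0,0,0,0,0.085],[0,-0.04,0,0,0,0,0.085],[0,-0.04,0,0,0,0,0.085]]'
python3 -m jog '[[0,-0.015,0,0,0,0,0.085],[0,0,0,0,0,0,0.085],[0,0,0,0,0,0,0.085]]'
python3 - <<'E'
from h import *
go([482,370,245],-0.151)
ci,im=shot("wrist","p10"); shot("scene","s10",(270,160,410,280),5)
ci,im=shot("top","t10",(150,110,470,270),2.5)
E
```

```text
t: 26.95
tcp_pos: [589.3, 149.7, 231.9]
ee_rot: [-0.461, 0.536, -0.536, 0.461]
ft_force: [1.4, 0.3, 0.4]
gripper_width: 85.2
t: 27.25
tcp_pos: [589.5, 149.8, 245.1]
ee_rot: [-0.461, 0.536, -0.536, 0.461]
ft_force: [-0.7, 0.1, 0.1]
gripper_width: 85.2
tcp [589.5276 149.7514 245.0753] yaw -0.15 tilt [-0.  0. -1.] q [ 0.1275  0.4351 -0.0301  1.1056  0.      1.8483] F [-0.7487  0.0807  0.1067] grip 85.2 t 27.25
shift tool m [-0.2017  0.0001 -0.1392]
turn about tool y: 0.001 shift in turned tool axes: [-0.2016  0.0001 -0.1394]
```

View pics/s10.png

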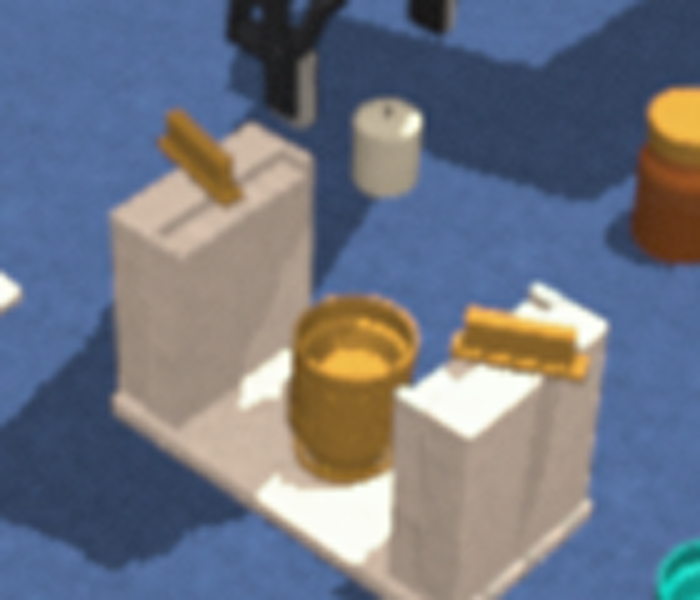

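View pics/t10.png

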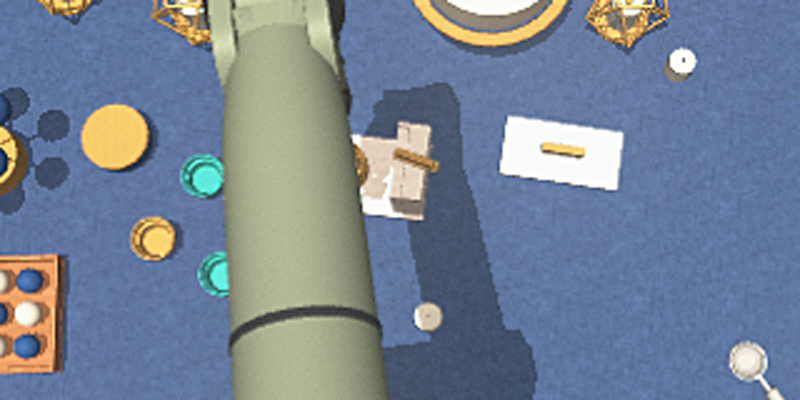

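```bash
python3 -m jog '[[-0.025,0,-0.018,0,0,0,0.085],[-0.036,0,-0.025,0,0,0,0.085],[-0.036,0,-0.025,0,0,0,0.085],[-0.036,0,-0.025,0,0,0,0.085],[-0.036,0,-0.025,0,0,0,0.085],[-0.032,0,-0.021,0,0,0,0.085],[0,0,0,0,0,0,0.085],[0,0,0,0,0,0,0.085]]'
python3 - <<'E'
from h import *
ci,im=bowls("b11")
go([496,417,60],-0.151)
E
```

```text
t: 28.2
tcp_pos: [481.3, 369.7, 243.9]
ee_rot: [0.463, -0.536, 0.536, -0.461]
ft_force: [-0.1, 0.4, -0.6]
gripper_width: 85.2
px [423. 347.] ellipse-> [573.5227 141.8409] circle [566.1438 138.285 ] d 77.8
px [490. 307.] ellipse-> [650.7847 186.4119] circle [648.3164 184.2333] d 43.8
px [216. 332.] ellipse-> [338.3011 197.4844] circle [335.7424 192.7115] d 117.8
px [663. 121.] ellipse-> [806.6635 368.4898] circle [785.7445 365.8793] d 68.4
px [328. 117.] ellipse-> [499.2844 419.1986] circle [499.1107 418.3451] d 59.9
px [485.  25.] ellipse-> [645.056  476.4417] circle [644.5447 473.7347] d 96.4
tcp [481.8974 368.8734 244.1371] yaw -0.1496 tilt [-0.0015 -0.0014 -1.    ] q [ 0.532   0.4346 -0.0333  1.1049 -0.0005  2.2524] F [ 0.3169 -0.3178 -0.7718] grip 84.7 t 28.25
shift tool m [-0.05   0.184  0.007]
turn about tool y: 0.0014 shift in turned tool axes: [-0.05    0.184   0.0069]
```

View pics/b11.png

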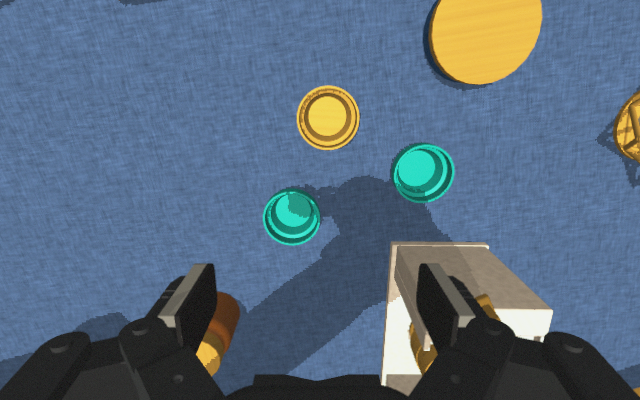

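```bash
python3 -m jog '[[-0.026,0,0.005,0,0,0,0.085],[-0.026,0.02,0.005,0,0,0,0.085],[0,0.04,0,0,0,0,0.085],[0,0.045,0,0,0,0,0.085],[0,0.045,0,0,0,0,0.085],[0,0.03,0,0,0,0,0.085],[0,0,0,0,0,0,0.085],[0,0,0,0,0,0,0.085]]'
python3 - <<'E'
from h import *
go([499.2,418.8,37.5],-0.151)
E
```

```text
t: 29.05
tcp_pos: [500.6, 418.0, 65.2]
ee_rot: [-0.461, 0.536, -0.536, 0.46]
ft_force: [0.8, 0.6, 0.3]
gripper_width: 84.7
tcp [500.601  418.0071  65.2481] yaw -0.1519 tilt [-0.0009 -0.0008 -1.    ] q [ 0.5827  0.6683 -0.1207  0.783  -0.0001  2.3053] F [0.8392 0.6384 0.2764] grip 84.7 t 29.05
shift tool m [-0.0006  0.0277 -0.0015]
turn about tool y: -0.0009 shift in turned tool axes: [-0.0006  0.0277 -0.0015]
```

```bash
python3 -m jog '[[-0.0005,0.014,-0.0015,0,0,0,0.085],[0,0.013,0,0,0,0,0.085],[0,0,0,0,0,0,0.085],[0,0,0,0,0,0,0.05],[0,0,0,0,0,0,0.05],[0,0,0,0,0,0,0.05],[0,0,0,0,0,0,0.05]]' 40
python3 -m jog '[[0,-0.02,0,0,0,0,0.05],[0,-0.04,0,0,0,0,0.05],[0,-0.045,0,0,0,0,0.05],[0,-0.045,0,0,0,0,0.05],[0,-0.045,0,0,0,0,0.05],[0,-0.02,0,0,0,0,0.05],[0,0,0,0,0,0,0.05]]'
python3 - <<'E'
from h import *
go([590,149,250],-0.151)
E
```

```text
t: 29.75
tcp_pos: [499.1, 420.3, 39.5]
ee_rot: [0.461, -0.536, 0.536, -0.462]
ft_force: [-0.7, -1.1, 5.9]
gripper_width: 56.0
t: 30.45
tcp_pos: [500.3, 421.2, 257.5]
ee_rot: [0.459, -0.536, 0.536, -0.464]
ft_force: [0.1, 0.4, -1.3]
gripper_width: 56.1
tcp [500.2682 421.1646 257.5262] yaw -0.1499 tilt [ 0.0062  0.0042 -1.    ] q [0.5869 0.5118 0.1243 1.1758 0.0001 2.3076] F [ 0.0858  0.4104 -1.2958] grip 56.1 t 30.45
shift tool m [0.2558 0.0069 0.1293]
turn about tool y: 0.0011 shift in turned tool axes: [0.2556 0.0069 0.1296]
```

```bash
python3 -m jog '[[0.025,0,0.0125,0,0,0,0.05],[0.038,0,0.0195,0,0,0,0.05],[0.038,0,0.0195,0,0,0,0.05],[0.038,0,0.0195,0,0,0,0.05],[0.038,0,0.0195,0,0,0,0.05],[0.038,0,0.0195,0,0,0,0.05],[0.03,0,0.0145,0,0,0,0.05],[0.011,0,0.005,0,0,0,0.05]]'
python3 -m jog '[[0,0,0,0,0,0,0.05],[0,0,0,0,0,0,0.05],[0,0,0,0,0,0,0.05]]'
python3 - <<'E'
from h import *
go([590,149,250],-0.151)
held("p12",88,39)
E
```

```text
t: 31.25
tcp_pos: [588.3, 144.2, 251.0]
ee_rot: [-0.461, 0.537, -0.537, 0.459]
ft_force: [0.2, 0.6, -1.2]
gripper_width: 56.2
t: 31.55
tcp_pos: [587.7, 148.9, 252.7]
ee_rot: [-0.462, 0.536, -0.535, 0.461]
ft_force: [0.3, -0.3, -0.6]
gripper_width: 55.7
tcp [587.6823 148.9224 252.74  ] yaw -0.1481 tilt [-0.001   0.0004 -1.    ] q [ 0.1262  0.4277 -0.0218  1.1222  0.0005  1.8451] F [ 0.3356 -0.2542 -0.6477] grip 55.7 t 31.55
shift tool m [-0.0004  0.0027  0.0023]
turn about tool y: 0.0029 shift in turned tool axes: [-0.0004  0.0027  0.0023]
stack [589.8433 153.9645] 29.82351818978153 26
held [587.6652 147.9815] 29.446376686751776 9 tcp [587.7758 148.9863 252.9657] off [-0.1106 -1.0048]
tool shift to align (mm) [-6.2385  0.0007  1.2731]
```

View pics/p12.png

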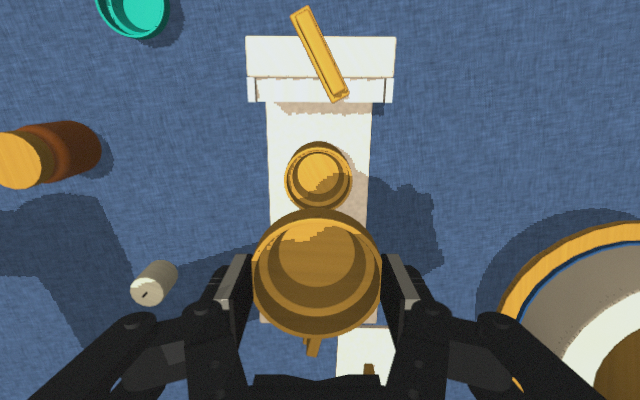

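Run:
```python
from h import *
im=cv2.imread("pics/p12.png"); cv2.imwrite("pics/p12a.png",cv2.resize(im[130:220,270:370],None,fx=6,fy=6,interpolation=cv2.INTER_CUBIC))
im=cv2.imread("pics/p10.png"); cv2.imwrite("pics/p10a.png",cv2.resize(im[130:230,260:380],None,fx=6,fy=6,interpolation=cv2.INTER_CUBIC))
ci=viewer.camera_info("wrist")
print([proj(ci,[[590+a,150+b,88]]).round(1).tolist() for a,b in ((-4.3,29.7),(4.3,-29.7),(29.7,4.3),(-29.7,-4.3))])
```

```text
[[[308.5, 148.5]], [[328.2, 212.6]], [[352.0, 171.8]], [[285.8, 191.0]]]
```

View pics/p12a.png

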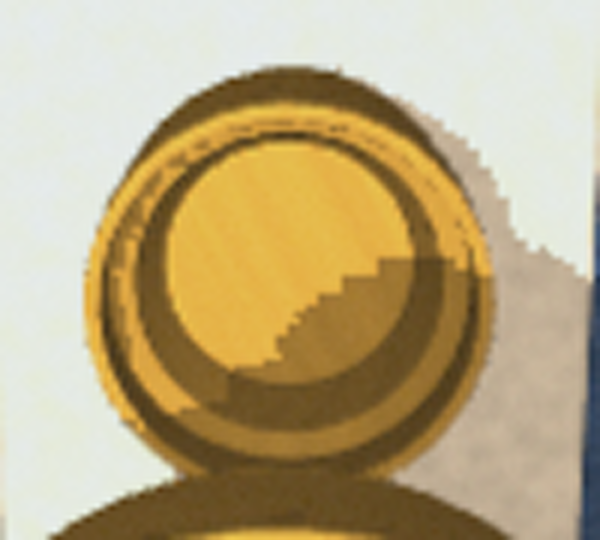

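View pics/p10a.png

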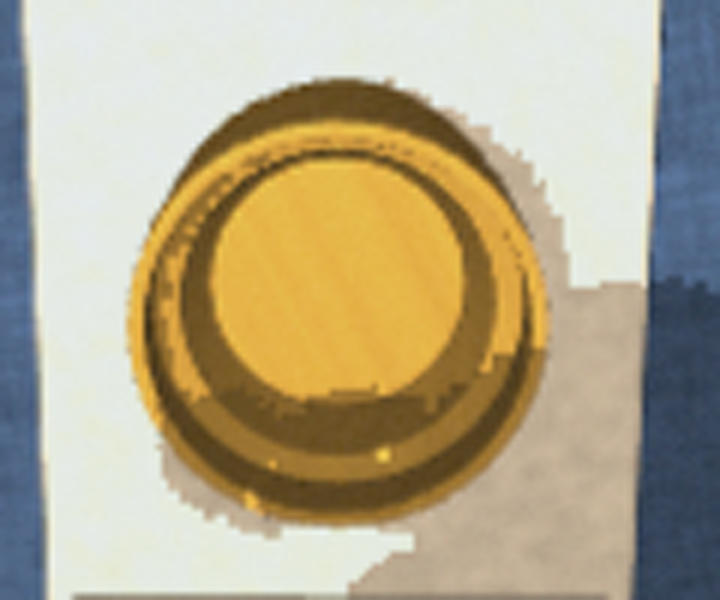

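Run:
```python
from h import *
ci=viewer.camera_info("wrist"); t=np.linspace(0,2*np.pi,180)
for y in (148,149,150,151):
  q=proj(ci,np.c_[590+29.7*np.cos(t),y+29.7*np.sin(t),0*t+88]); print(y,q.min(0),q.max(0))
```

```text
148 [284.8674 149.7386] [353.0755 215.6503]
149 [284.6672 148.5707] [352.9437 214.6156]
150 [284.4665 147.4003] [352.8117 213.579 ]
151 [284.2653 146.2274] [352.6794 212.5403]
```

```bash
python3 -m jog '[[-0.0025,0.01,0.0013,0,0,0,0.05],[0,0.03,0,0,0,0,0.05],[0,0.04,0,0,0,0,0.05],[0,0.04,0,0,0,0,0.05],[0,0.014,0,0,0,0,0.05],[0,0,0,0,0,0,0.05],[0,0,0,0,0,0,0.05]]'
python3 -m jog '[[0,0.005,0,0,0,0,0.05],[0,0.003,0,0,0,0,0.05],[0,0,0,0,0,0,0.05],[0,0,0,0,0,0,0.05]]'
```

```text
t: 32.3
tcp_pos: [590.9, 150.2, 120.4]
ee_rot: [0.461, -0.536, 0.536, -0.462]
ft_force: [-0.0, -0.3, -0.6]
gripper_width: 56.1
t: 32.7
tcp_pos: [590.3, 149.7, 111.8]
ee_rot: [0.461, -0.536, 0.536, -0.461]
ft_force: [-0.2, 0.4, -1.2]
gripper_width: 56.2
```

```bash
python3 -m jog '[[-0.0013,0,-0.0005,0,0,0,0.05],[0,0.002,0,0,0,0,0.05],[0,0,0,0,0,0,0.05],[0,0,0,0,0,0,0.05]]'
python3 -m jog '[[0,0.001,0,0,0,0,0.05],[0,0.001,0,0,0,0,0.05],[0,0,0,0,0,0,0.05]]'
```

```text
t: 33.1
tcp_pos: [589.6, 151.1, 109.2]
ee_rot: [-0.461, 0.536, -0.536, 0.461]
ft_force: [0.3, 0.9, -1.7]
gripper_width: 56.4
t: 33.4
tcp_pos: [589.8, 151.1, 107.5]
ee_rot: [0.461, -0.536, 0.536, -0.461]
ft_force: [0.3, 0.1, 0.4]
gripper_width: 56.0
```

```bash
python3 -m jog '[[0,0.001,0,0,0,0,0.05],[0,0.001,0,0,0,0,0.05],[0,0,0,0,0,0,0.05]]'
```

```text
t: 33.7
tcp_pos: [590.1, 151.3, 107.2]
ee_rot: [0.461, -0.536, 0.536, -0.462]
ft_force: [-4.6, -0.3, 11.2]
gripper_width: 56.1
```

```bash
python3 -m jog '[[0,0,0,0,0,0,0.064],[0,0,0,0,0,0,0.074],[0,0,0,0,0,0,0.074],[0,-0.01,0,0,0,0,0.078],[0,-0.02,0,0,0,0,0.085],[0,-0.03,0,0,0,0,0.085],[0,-0.04,0,0,0,0,0.085],[0,-0.04,0,0,0,0,0.085]]'
python3 -m jog '[[0,-0.015,0,0,0,0,0.085],[0,0,0,0,0,0,0.085],[0,0,0,0,0,0,0.085]]'
python3 - <<'E'
from h import *
ci,im=shot("wrist","p13"); shot("scene","s13",(270,160,410,280),5); shot("scene","s13w"); shot("top","t13")
go([589.5,150,245])
E
```

```text
t: 34.5
tcp_pos: [589.3, 151.0, 246.9]
ee_rot: [-0.461, 0.536, -0.536, 0.461]
ft_force: [0.9, -0.6, -0.3]
gripper_width: 85.1
t: 34.8
tcp_pos: [589.5, 151.0, 260.0]
ee_rot: [-0.461, 0.536, -0.536, 0.461]
ft_force: [0.1, 0.7, -1.1]
gripper_width: 85.1
tcp [588.8267 150.9539 258.5852] yaw -0.1501 tilt [-0.003  -0.0004 -1.    ] q [ 0.1296  0.4294 -0.0042  1.1403 -0.      1.8504] F [-0.5042  0.1755 -0.0258] grip 85.2 t 35.0
shift tool m [0.0008 0.0136 0.0008]
```

View pics/s13.png

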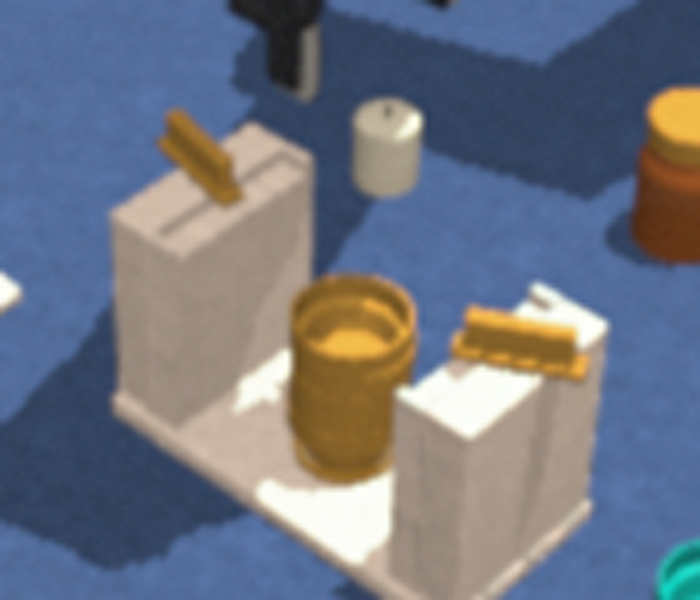

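View pics/p13.png

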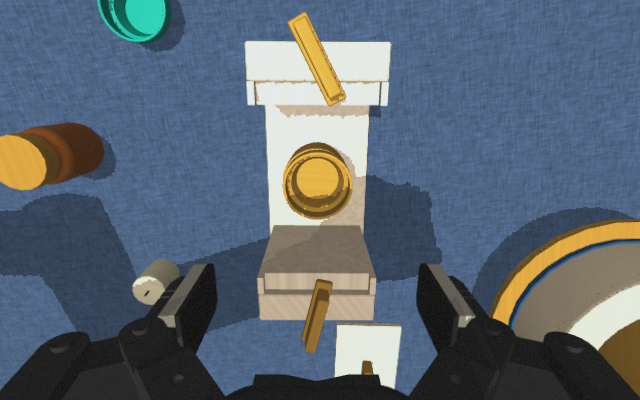

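View pics/s13w.png

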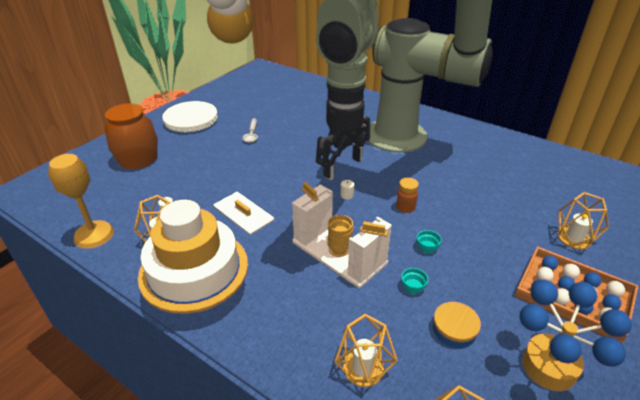

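View pics/t13.png

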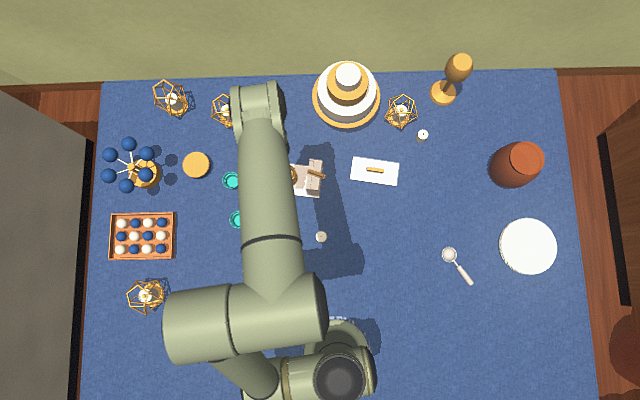

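Run:
```python
from h import *
im=cv2.imread("pics/p13.png"); cv2.imwrite("pics/p13a.png",cv2.resize(im[130:230,260:380],None,fx=6,fy=6,interpolation=cv2.INTER_CUBIC))
ci=viewer.camera_info("wrist"); t=np.linspace(0,2*np.pi,180)
for y in (149,150,151):
  q=proj(ci,np.c_[590+29.7*np.cos(t),y+29.7*np.sin(t),0*t+102]); print(y,(q.min(0)-[260,130])*6,(q.max(0)-[260,130])*6)
im=cv2.imread("pics/s13w.png"); cv2.imwrite("pics/s13z.png",cv2.resize(im[200:270,300:380],None,fx=8,fy=8,interpolation=cv2.INTER_CUBIC))
```

```text
149 [140.444  135.8556] [560.3721 540.143 ]
150 [139.1856 128.6815] [559.5471 533.8078]
151 [137.9244 121.4917] [558.7204 527.4601]
```

View pics/p13a.png

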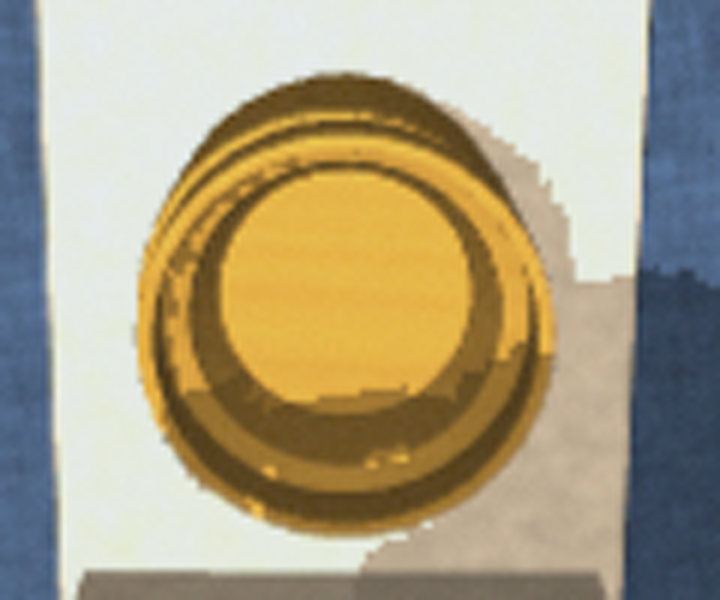

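View pics/s13z.png

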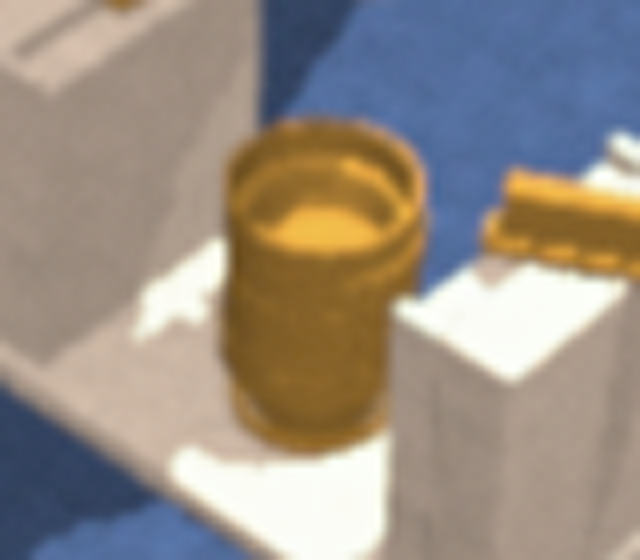

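Run:
```python
from h import *
im=cv2.imread("pics/p13.png")
cv2.imwrite("pics/p13b.png",cv2.resize(im[0:125,235:400],None,fx=4,fy=4,interpolation=cv2.INTER_CUBIC))
cv2.imwrite("pics/p13c.png",cv2.resize(im[230:370,235:400],None,fx=4,fy=4,interpolation=cv2.INTER_CUBIC))
```

```text
(no output)
```

View pics/p13b.png

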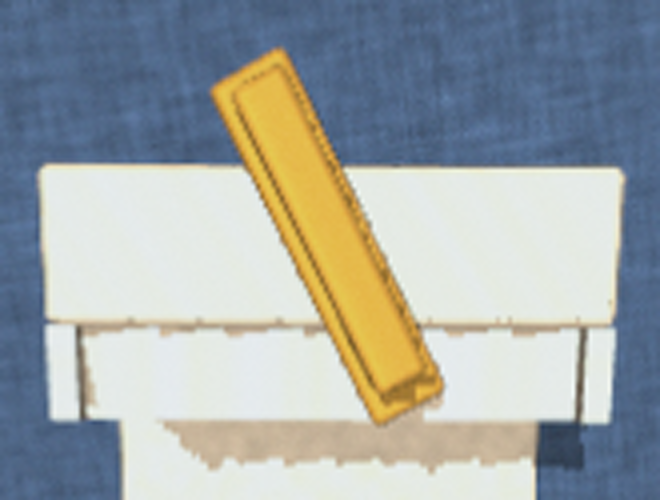

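View pics/p13c.png

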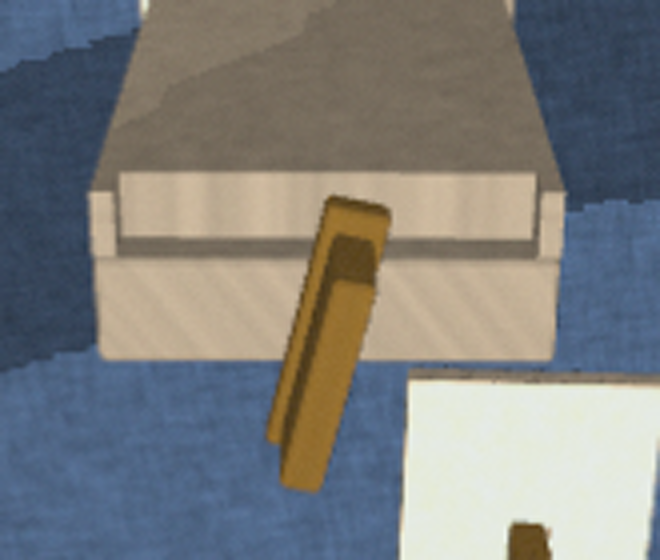

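Run:
```python
from h import *
ci=viewer.camera_info("wrist")
f=lambda c,o:(np.array(c,float)+.5)/4-.5+np.array(o)
B=(235,0);C=(235,230)
LO,LI=[onplane(ci,f(q,B),131) for q in ([(40,166),(624,169)],[(46,320),(616,322)])]
RO,RI=[onplane(ci,f(q,C),131) for q in ([(101,360),(554,360)],[(97,257),(560,259)])]
for a in (LO,LI,RO,RI): print(a[:,:2].tolist(),np.linalg.norm(a[1]-a[0]),np.arctan2(*(a[1]-a[0])[[1,0]]))
c=(LO.sum(0)+RO.sum(0))/4; c2=(LI.sum(0)+RI.sum(0))/4
y=(LO.mean(0)-RO.mean(0)); yw=np.arctan2(-y[0],y[1]); print("centre",c[:2],c2[:2],np.linalg.norm(y),"yaw",yw)
for nm,q,o,z in (("Lbar",[(211,92),(281,48),(445,385),(378,424)],B,139),("Lfin",[(232,100),(278,66),(428,370),(383,397)],B,157),("Rfin",[(281,487),(320,491),(376,285),(331,280)],C,157)):
    P=onplane(ci,f(q,o),z)[:,:2]; d=P[2]+P[3]-P[0]-P[1]; print(nm,P.mean(0),"ang rel caddy",np.arctan2(d[1],d[0])-yw,"len",np.linalg.norm(d)/2)
yh=np.array([-np.sin(-.151),np.cos(-.151)])
for cc in (c[:2],c2[:2]): print("pivots L",cc+99*yh,"R",cc-99*yh)
go([605,249,200],-1.07-.151+np.pi/2)
```

```text
[[557.2408967985228, 265.1248173882718], [653.8198549287704, 250.08720623137773]] 97.74264628518122 -0.15446250759726324
[[553.0535827766586, 241.2417053766535], [650.5214838573447, 226.23342606914997]] 98.61663241485414 -0.15278180001003644
[[523.5859847292134, 47.03610169495869], [620.4479526773272, 32.6864177185177]] 97.91912103876933 -0.14707595912396787
[[527.7606796929194, 72.24893471275604], [624.2358028298332, 57.43828651673675]] 97.60535171940589 -0.15232854604131485
centre [588.7737 148.7336] [588.8929 149.2906] 220.30870506616802 yaw -0.15271309908601047
Lbar [603.6676 245.5346] ang rel caddy -1.075260687725688 len 57.7904452561682
Lfin [603.7538 245.0639] ang rel caddy -1.0694952835919542 len 48.1940045401664
Rfin [573.8077  52.6632] ang rel caddy 1.3605880337662606 len 48.91889956857299
pivots L [603.6659 246.6071] R [573.8814  50.8601]
pivots L [603.7851 247.1641] R [574.0006  51.4171]
tcp [588.8267 150.9539 258.5852] yaw -0.1501 tilt [-0.003  -0.0004 -1.    ] q [ 0.1296  0.4294 -0.0042  1.1403 -0.      1.8504] F [-0.5042  0.1755 -0.0258] grip 85.2 t 35.0
shift tool m [-0.0994  0.0585  0.0015]
turn about tool y: -0.4999 shift in turned tool axes: [-0.0866  0.0584  0.049 ]
```

```bash
python3 -m jog '[[0,0,0,0,-0.125,0,0.085],[0,0,0,0,-0.125,0,0.085],[0,0,0,0,-0.125,0,0.06],[0,0,0,0,-0.125,0,0.05],[-0.03,0,0.015,0,0,0,0.04],[-0.03,0,0.018,0,0,0,0.04],[-0.025,0,0.014,0,0,0,0.04],[0,0,0,0,0,0,0.04]]'
python3 -m jog '[[0,0,0,0,0,0,0.04],[0,0,0,0,0,0,0.04]]'
python3 - <<'E'
from h import *
go([603.7,246,158],0.35)
shot("wrist","q1")
E
```

```text
t: 35.8
tcp_pos: [604.3, 250.2, 258.6]
ee_rot: [0.58, -0.405, 0.404, -0.58]
ft_force: [-0.2, 0.3, -0.4]
gripper_width: 40.0
t: 36.0
tcp_pos: [604.3, 246.2, 259.5]
ee_rot: [0.58, -0.406, 0.405, -0.579]
ft_force: [0.1, -0.2, 0.0]
gripper_width: 39.7
tcp [604.3347 246.1674 259.5382] yaw 0.3494 tilt [-0.0014 -0.0008 -1.    ] q [ 0.274   0.5155  0.1356  1.1924 -0.0004  1.4954] F [ 0.0764 -0.235   0.0239] grip 39.7 t 36.0
shift tool m [-0.0001  0.1015 -0.0005]
turn about tool y: -0.0006 shift in turned tool axes: [-0.0001  0.1015 -0.0005]
```

View pics/q1.png

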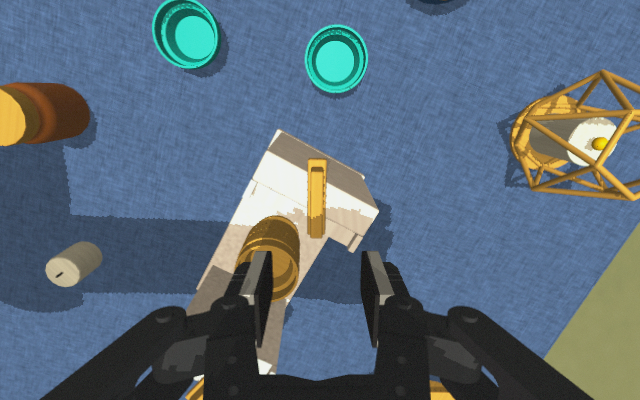

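```bash
python3 -m jog '[[0,0.03,0,0,0,0,0.04],[0,0.04,0,0,0,0,0.04],[0,0.02,0,0,0,0,0.04],[0,0.01,0,0,0,0,0.04],[0,0,0,0,0,0,0.04],[0,0,0,0,0,0,0.04]]'
python3 - <<'E'
from h import *
go([603.7,246,158],0.35)
shot("wrist","q2")
E
```

```text
t: 36.65
tcp_pos: [605.6, 246.8, 161.5]
ee_rot: [-0.579, 0.405, -0.406, 0.58]
ft_force: [0.5, 0.1, 0.2]
gripper_width: 40.1
tcp [605.5528 246.8002 161.533 ] yaw 0.3494 tilt [ 0.0017  0.0004 -1.    ] q [ 0.2742  0.576  -0.0173  0.9758 -0.      1.4957] F [0.5099 0.0562 0.2226] grip 40.1 t 36.65
shift tool m [ 0.0001  0.0035 -0.002 ]
turn about tool y: -0.0006 shift in turned tool axes: [ 0.0001  0.0035 -0.002 ]
```

View pics/q2.png

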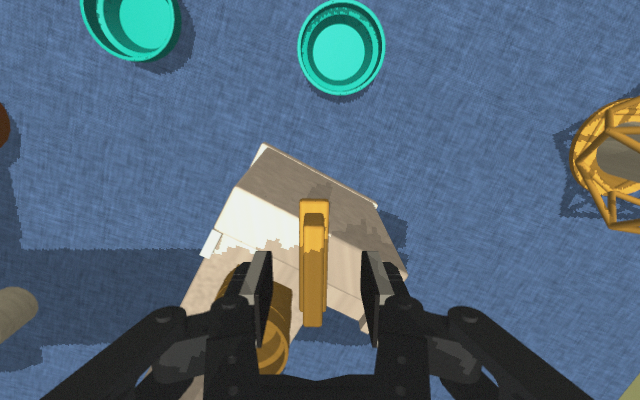

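```bash
python3 -m jog '[[0,0.003,-0.001,0,0,0,0.04],[0,0,0,0,0,0,0.0],[0,0,0,0,0,0,0.0],[0,0,0,0,0,0,0.0],[0,0,0,0,0,0,0.0],[0,0,0,0,0,0,0.0]]' 25
python3 - <<'E'
from h import *
go([603.7,246,158],0.35)
shot("wrist","q3")
E
```

```text
t: 37.3
tcp_pos: [603.9, 246.8, 157.8]
ee_rot: [-0.579, 0.405, -0.405, 0.58]
ft_force: [-0.5, -1.5, 5.0]
gripper_width: 8.3
tcp [603.8893 246.784  157.8071] yaw 0.35 tilt [ 0.0005  0.0001 -1.    ] q [ 0.2749  0.5771 -0.0255  0.9678  0.      1.4957] F [-0.4967 -1.4667  5.0257] grip 8.3 t 37.3
shift tool m [ 0.0007 -0.0002 -0.0004]
turn about tool y: 0.0 shift in turned tool axes: [ 0.0007 -0.0002 -0.0004]
```

View pics/q3.png

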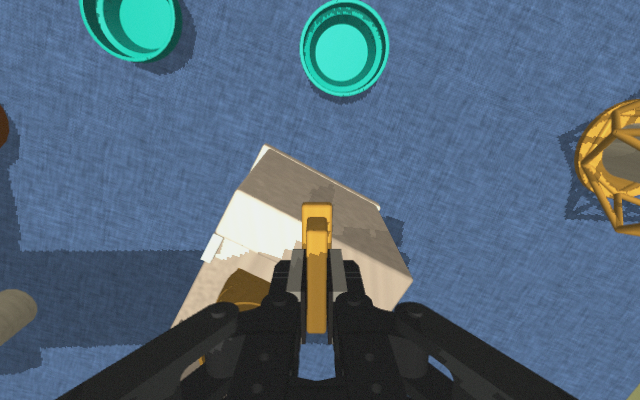

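```bash
python3 -m jog '[[0,0,0,0,-0.1,0,0],[0,0,0,0,-0.12,0,0],[0,0,0,0,-0.12,0,0],[0,0,0,0,-0.12,0,0],[0,0,0,0,0,0,0]]'
python3 -m jog '[[0,0,0,0,-0.12,0,0],[0,0,0,0,-0.12,0,0],[0,0,0,0,-0.12,0,0],[0,0,0,0,-0.12,0,0],[0,0,0,0,-0.13,0,0],[0,0,0,0,0,0,0],[0,0,0,0,0,0,0]]'
python3 - <<'E'
from h import *
go([603.7,246,158],1.42)
shot("wrist","q4")
E
```

```text
t: 37.85
tcp_pos: [603.3, 246.4, 157.8]
ee_rot: [0.657, -0.262, 0.262, -0.657]
ft_force: [-3.2, -1.5, 6.3]
gripper_width: 8.5
t: 38.55
tcp_pos: [602.8, 245.5, 157.8]
ee_rot: [0.706, -0.054, 0.053, -0.704]
ft_force: [-5.1, -3.5, 8.6]
gripper_width: 8.1
tcp [602.8037 245.5366 157.7916] yaw 1.4199 tilt [-0.0016 -0.0025 -1.    ] q [ 0.2744  0.5765 -0.0265  0.9699 -0.002   0.4253] F [-5.0839 -3.5256  8.587 ] grip 8.1 t 38.55
shift tool m [ 0.0008 -0.0002  0.0006]
turn about tool y: -0.0001 shift in turned tool axes: [ 0.0008 -0.0002  0.0006]
```

View pics/q4.png

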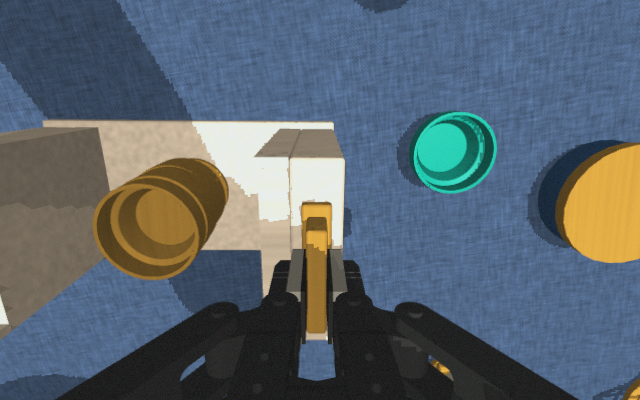

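```bash
python3 -m jog '[[0,0,0,0,0,0,0.03],[0,0,0,0,0,0,0.04],[0,-0.01,0,0,0,0,0.04],[0,-0.03,0,0,0,0,0.04],[0,-0.04,0,0,0,0,0.04],[0,-0.02,0,0,-0.1,0,0.04],[0,0,0,0,-0.14,0,0.04],[0,0,0,0,-0.14,0,0.04]]'
python3 -m jog '[[0,0,0,0,-0.14,0,0.04],[0,0,0,0,-0.14,0,0.04],[0,0,0,0,-0.14,0,0.04],[0,0,0,0,-0.14,0,0.04],[0,0,0,0,-0.14,0,0.04],[0,0,0,0,-0.14,0,0.04],[0,0,0,0,-0.14,0,0.04],[0,0,0,0,0,0,0.04]]'
python3 - <<'E'
from h import *
go([574,50.8,200],1.36-.151-np.pi/2)
shot("wrist","q5")
E
```

```text
t: 39.4
tcp_pos: [604.6, 247.1, 259.2]
ee_rot: [-0.702, -0.084, 0.082, 0.702]
ft_force: [0.1, -1.0, -0.3]
gripper_width: 40.2
t: 40.2
tcp_pos: [604.0, 246.9, 257.8]
ee_rot: [0.582, 0.402, -0.402, -0.582]
ft_force: [-0.1, 1.0, -0.1]
gripper_width: 39.9
tcp [603.9799 246.8984 257.7807] yaw 2.7799 tilt [ 0.0006  0.0003 -1.    ] q [ 0.275   0.5143  0.1292  1.185   0.0001 -0.9341] F [-0.0525  0.9571 -0.1201] grip 39.9 t 40.2
shift tool m [-0.194   0.0577 -0.0413]
turn about tool y: 0.0001 shift in turned tool axes: [-0.194   0.0577 -0.0413]
```

View pics/q5.png

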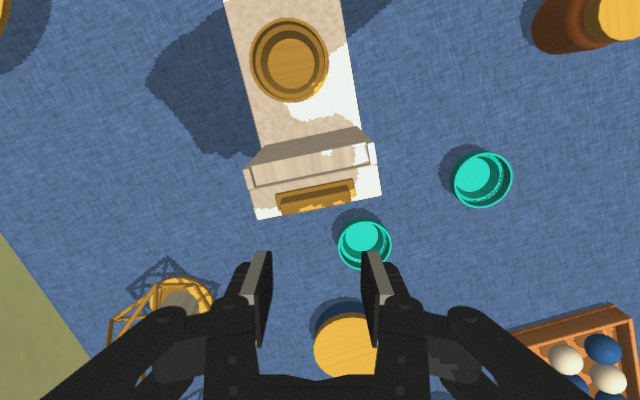

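```bash
python3 -m jog '[[-0.03,0,-0.006,0,0,0,0.04],[-0.04,0,-0.009,0,0,0,0.04],[-0.04,0,-0.009,0,0,0,0.04],[-0.04,0,-0.009,0,0,0,0.04],[-0.03,0,-0.006,0,0,0,0.04],[-0.014,0,-0.002,0,0,0,0.04],[0,0,0,0,0,0,0.04],[0,0,0,0,0,0,0.04]]'
python3 - <<'E'
from h import *
go([574,50.8,158],1.36-.151-np.pi/2)
shot("wrist","q6")
E
```

```text
t: 41.05
tcp_pos: [573.8, 51.5, 257.5]
ee_rot: [-0.582, -0.402, 0.401, 0.582]
ft_force: [-0.7, 0.9, -0.4]
gripper_width: 39.8
tcp [573.7926  51.4686 257.5202] yaw 2.7792 tilt [ 0.0005  0.0008 -1.    ] q [-0.039   0.3669 -0.1015  1.1019  0.0008 -1.2475] F [-0.7152  0.9421 -0.4435] grip 39.8 t 41.05
shift tool m [-0.0006  0.0995 -0.0004]
turn about tool y: -0.0006 shift in turned tool axes: [-0.0006  0.0995 -0.0004]
```

View pics/q6.png

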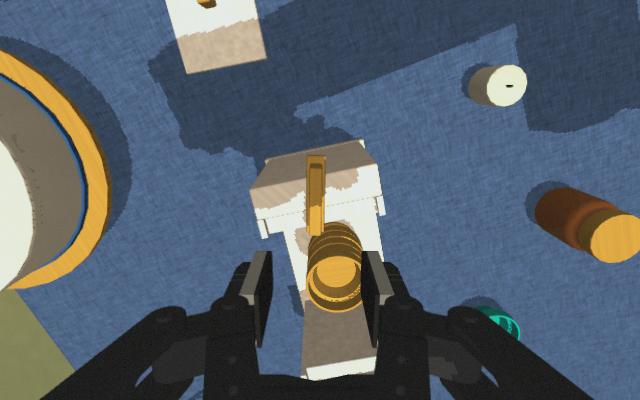

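```bash
python3 -m jog '[[0,0.03,0,0,0,0,0.04],[0,0.04,0,0,0,0,0.04],[0,0.02,0,0,0,0,0.04],[0,0.009,0,0,0,0,0.04],[0,0,0,0,0,0,0.04],[0,0,0,0,0,0,0.04]]'
python3 - <<'E'
from h import *
go([574,50.8,158],1.36-.151-np.pi/2)
shot("wrist","q7")
E
```

```text
t: 41.7
tcp_pos: [574.4, 51.4, 159.3]
ee_rot: [0.582, 0.403, -0.402, -0.581]
ft_force: [-0.0, 0.5, -0.5]
gripper_width: 39.9
tcp [574.394   51.4345 159.2754] yaw 2.7809 tilt [ 0.0016  0.     -1.    ] q [-0.0387  0.4429 -0.2492  0.8772  0.0001 -1.2488] F [-0.0167  0.5379 -0.4678] grip 39.9 t 41.7
shift tool m [-0.0007  0.0013  0.0001]
turn about tool y: 0.0011 shift in turned tool axes: [-0.0007  0.0013  0.0001]
```

View pics/q7.png

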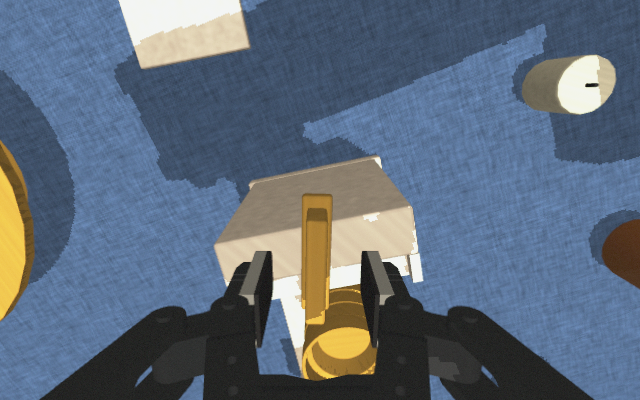

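Fin centred at col 316 between the jaws. Close and turn by -1.36 (tool +1.36).

```bash
python3 -m jog '[[0,0.001,0,0,0,0,0.04],[0,0,0,0,0,0,0.0],[0,0,0,0,0,0,0.0],[0,0,0,0,0,0,0.0],[0,0,0,0,0,0,0.0],[0,0,0,0,0,0,0.0]]' 25
python3 -m jog '[[0,0,0,0,0.1,0,0],[0,0,0,0,0.12,0,0],[0,0,0,0,0.12,0,0],[0,0,0,0,0.12,0,0],[0,0,0,0,0.12,0,0],[0,0,0,0,0,0,0]]'
python3 -m jog '[[0,0,0,0,0.13,0,0],[0,0,0,0,0.13,0,0],[0,0,0,0,0.13,0,0],[0,0,0,0,0.13,0,0],[0,0,0,0,0.13,0,0],[0,0,0,0,0.13,0,0],[0,0,0,0,0,0,0],[0,0,0,0,0,0,0]]'
python3 - <<'E'
from h import *
go([574,50.8,158],-.151+np.pi/2)
shot("wrist","q8")
E
```

```text
t: 42.35
tcp_pos: [574.4, 50.5, 158.0]
ee_rot: [0.582, 0.402, -0.401, -0.581]
ft_force: [1.8, -1.6, 4.1]
gripper_width: 8.1
t: 42.95
tcp_pos: [574.8, 50.2, 158.0]
ee_rot: [0.673, 0.22, -0.218, -0.672]
ft_force: [3.1, -2.0, 2.9]
gripper_width: 8.4
t: 43.75
tcp_pos: [575.0, 49.5, 158.0]
ee_rot: [0.706, -0.051, 0.054, -0.704]
ft_force: [4.4, -4.3, 3.0]
gripper_width: 8.1
tcp [575.0213  49.4833 157.9612] yaw 1.4219 tilt [ 0.003  -0.0026 -1.    ] q [-0.0408  0.444  -0.2511  0.8726 -0.0025  0.1081] F [ 4.3502 -4.2729  2.9743] grip 8.1 t 43.75
shift tool m [-0.0012 -0.      0.0012]
turn about tool y: 0.0021 shift in turned tool axes: [-0.0012 -0.      0.0011]
```

View pics/q8.png

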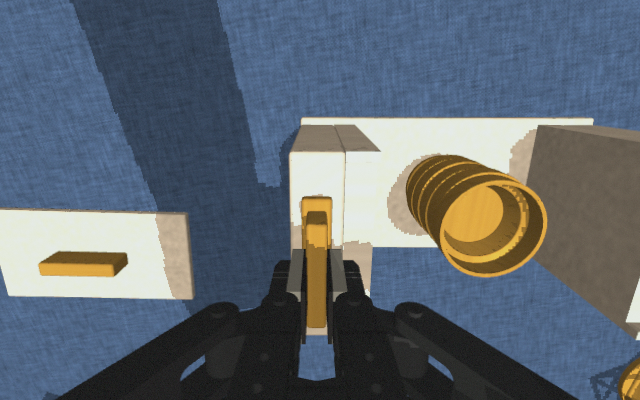

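```bash
python3 -m jog '[[0,0,0,0,0,0,0.03],[0,0,0,0,0,0,0.04],[0,-0.01,0,0,0,0,0.04],[0,-0.03,0,0,0,0,0.04],[0,-0.04,0,0,0,0,0.04],[0,-0.02,0,0,0.1,0,0.05],[0,0,0,0,0.14,0,0.05],[0,0,0,0,0.14,0,0.05]]'
python3 -m jog '[[0,0,0,0,0.14,0,0.05],[0,0,0,0,0.14,0,0.05],[0,0,0,0,0.14,0,0.05],[0,0,0,0,0.14,0,0.05],[0,0,0,0,0.14,0,0.05],[0,0,0,0,0.14,0,0.05],[0,0,0,0,0.14,0,0.05],[0,0,0,0,0.14,0,0.05]]'
python3 -m jog '[[0,0,0,0,0.075,0,0.05],[0,0,0,0,0,0,0.05]]'
python3 - <<'E'
from h import *
go([592,-215,250],-.151)
E
```

```text
t: 44.6
tcp_pos: [573.6, 51.1, 258.9]
ee_rot: [-0.682, 0.187, -0.188, 0.682]
ft_force: [-0.3, -0.5, -0.0]
gripper_width: 50.2
t: 45.4
tcp_pos: [573.0, 51.1, 257.7]
ee_rot: [-0.479, 0.521, -0.52, 0.478]
ft_force: [0.3, 0.1, 0.8]
gripper_width: 50.0
t: 45.6
tcp_pos: [573.1, 51.0, 257.7]
ee_rot: [-0.46, 0.537, -0.537, 0.46]
ft_force: [-0.5, -0.6, 0.4]
gripper_width: 50.2
tcp [573.0695  51.025  257.6701] yaw -0.1539 tilt [-0.0006  0.0003 -1.    ] q [-0.0396  0.3662 -0.1021  1.103   0.0003  1.685 ] F [-0.4789 -0.5705  0.387 ] grip 50.2 t 45.6
shift tool m [0.26   0.0076 0.0595]
turn about tool y: -0.0029 shift in turned tool axes: [0.2602 0.0076 0.0587]
```

```bash
python3 -m jog '[[0.03,0,0.007,0,0,0,0.05],[0.04,0,0.009,0,0,0,0.05],[0.04,0,0.009,0,0,0,0.05],[0.04,0,0.009,0,0,0,0.05],[0.04,0,0.009,0,0,0,0.05],[0.04,0,0.009,0,0,0,0.05],[0.03,0,0.007,0,0,0,0.05],[0,0,0,0,0,0,0.05]]'
python3 -m jog '[[0,0,0,0,0,0,0.05],[0,0,0,0,0,0,0.05]]'
python3 - <<'E'
from h import *
go([604,-152,60],-.151)
ci,im=shot("wrist","l1")
hsv=cv2.cvtColor(im,cv2.COLOR_BGR2HSV)
m=cv2.inRange(hsv,(0,0,150),(179,70,255))|brass(im,(10,80,40))
m=cv2.morphologyEx(m,cv2.MORPH_CLOSE,np.ones((5,5)))
for c in cv2.findContours(m,cv2.RETR_EXTERNAL,cv2.CHAIN_APPROX_NONE)[0]:
    if cv2.contourArea(c)>6000:
        r=cv2.minAreaRect(c); b=cv2.boxPoints(r); P=onplane(ci,b,8)[:,:2]; print(np.round(b).tolist(),P.round(1).tolist(),P.mean(0))
        for i in range(4):
            d=P[(i+1)%4]-P[i]; print(np.linalg.norm(d),np.arctan2(d[1],d[0]))
for c in cv2.findContours(brass(im,(10,80,40)),cv2.RETR_EXTERNAL,cv2.CHAIN_APPROX_NONE)[0]:
    if 300<cv2.contourArea(c): r=cv2.minAreaRect(c); print("brass",r,onplane(ci,[r[0]],32)[0])
E
```

```text
t: 46.4
tcp_pos: [591.4, -219.2, 257.1]
ee_rot: [0.459, -0.538, 0.538, -0.459]
ft_force: [-0.9, 0.8, 0.1]
gripper_width: 49.8
t: 46.6
tcp_pos: [591.5, -214.2, 257.3]
ee_rot: [-0.46, 0.537, -0.536, 0.46]
ft_force: [0.3, 0.8, 0.7]
gripper_width: 50.2
tcp [ 591.4647 -214.1636  257.3486] yaw -0.1532 tilt [-0.0004  0.0007 -1.    ] q [-0.4649  0.4692  0.0551  1.1574  0.0004  1.2591] F [0.336  0.8002 0.6605] grip 50.2 t 46.6
shift tool m [-0.0632  0.1974  0.003 ]
turn about tool y: -0.0022 shift in turned tool axes: [-0.0632  0.1974  0.0031]
[[478.0, 231.0], [480.0, 114.0], [641.0, 117.0], [638.0, 235.0]] [[765.1, -323.1], [769.0, -188.7], [931.6, -218.3], [945.7, -354.3]] [ 852.8414 -271.0924]
134.38473064541392 1.5412307679014936
165.19743062956218 -0.17983213001770348
136.77780278134642 -1.467622359508211
183.2805248685785 2.9701278381496334
[[280.0, 179.0], [285.0, 13.0], [371.0, 16.0], [367.0, 182.0]] [[548.9, -226.3], [583.8, -64.6], [666.0, -79.4], [643.8, -243.7]] [ 610.613  -153.4871]
165.45043845179308 1.3577060875014064
83.45140636357857 -0.17867139910250632
165.8218064144942 -1.7050768872211406
96.50393120655444 2.9597503286696587
brass ((596.0432739257812, 285.5594787597656), (98.72431182861328, 74.70606994628906), 8.972626686096191) [ 885.23   -398.1486   32.    ]
brass ((559.2401123046875, 174.55613708496094), (161.2064666748047, 117.16485595703125), 1.847610354423523) [ 837.8036 -259.4833   32.    ]
brass ((326.0, 104.0), (62.0, 12.0), 90.0) [ 610.5023 -152.624    32.    ]
brass ((559.5655517578125, 52.571136474609375), (171.1638946533203, 53.347774505615234), 29.587764739990234) [ 830.7235 -141.0471   32.    ]
```

View pics/l1.png

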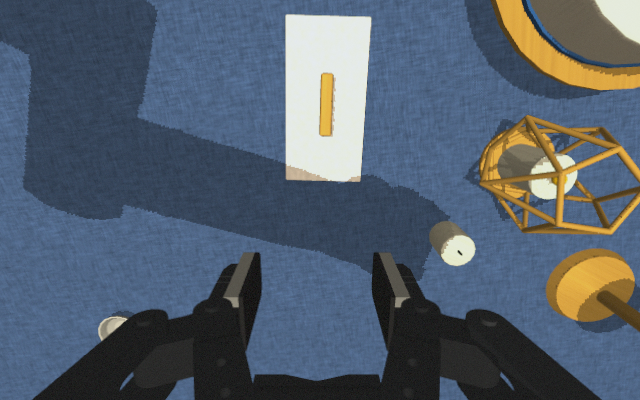

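Run:
```python
from h import *
ci=viewer.camera_info("wrist"); im=cv2.imread("pics/l1.png")
q=[(285.3,14),(371,16),(360.5,181.5),(285.8,180)]
P=onplane(ci,q,8)[:,:2]; print(P,P.mean(0))
for i in range(4):
    d=P[(i+1)%4]-P[i]; print(np.linalg.norm(d),np.arctan2(d[1],d[0]))
m=brass(im,(10,80,40))[60:145,310:345]; cv2.imwrite("pics/l1a.png",cv2.resize(im[5:190,275:380],None,fx=3.2,fy=3.2,interpolation=cv2.INTER_CUBIC)); 
ys,xs=np.nonzero(m); 
l=[np.median(xs[ys==y]) for y in range(20,70)]; print(l[::6])
h=onplane(ci,[(325.8+.2,75),(325.5,134)],32)[:,:2]; d=h[0]-h[1]; print(h,np.arctan2(d[1],d[0])-np.pi/2)
```

```text
[[ 584.1222  -64.8388]
 [ 665.8483  -79.1768]
 [ 637.3257 -242.2325]
 [ 554.9338 -227.85  ]] [ 610.5575 -153.5245]
82.97431632958433 -0.17367313800575335
165.53147396157638 -1.7439695793908896
83.63787266963737 2.968773019510375
165.60385693417092 1.3936161430457363
[np.float64(16.5), np.float64(16.5), np.float64(16.5), np.float64(16.0), np.float64(15.5), np.float64(15.5), np.float64(15.5), np.float64(15.5), np.float64(15.5)]
[[ 614.4387 -126.0897]
 [ 605.9937 -181.087 ]] -0.15236362818768412
```

View pics/l1a.png

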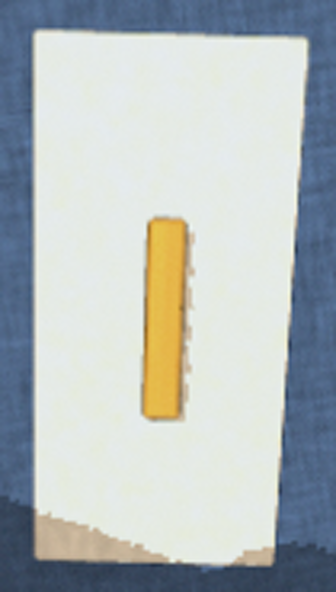

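```bash
python3 -m jog '[[0,0,0,0,0.021,0,0.05],[-0.03,0.02,0.004,0,0,0,0.05],[-0.033,0.04,0.004,0,0,0,0.05],[0,0.04,0,0,0,0,0.05],[0,0.04,0,0,0,0,0.05],[0,0.03,0,0,0,0,0.05],[0,0,0,0,0,0,0.05],[0,0,0,0,0,0,0.05]]'
python3 - <<'E'
from h import *
go([610.5,-153.3,26],-.174)
ci,im=shot("wrist","l2")
E
```

```text
t: 47.45
tcp_pos: [610.3, -155.2, 89.3]
ee_rot: [-0.454, 0.542, -0.542, 0.454]
ft_force: [0.2, 0.6, 0.8]
gripper_width: 49.7
tcp [ 610.25   -155.1753   89.2877] yaw -0.1753 tilt [-0.0005  0.0003 -1.    ] q [-0.3662  0.6049 -0.1699  0.7965  0.0001  1.3799] F [0.2136 0.6471 0.8067] grip 49.7 t 47.45
shift tool m [-0.0019  0.0633 -0.    ]
turn about tool y: -0.0013 shift in turned tool axes: [-0.0019  0.0633 -0.    ]
```

View pics/l2.png

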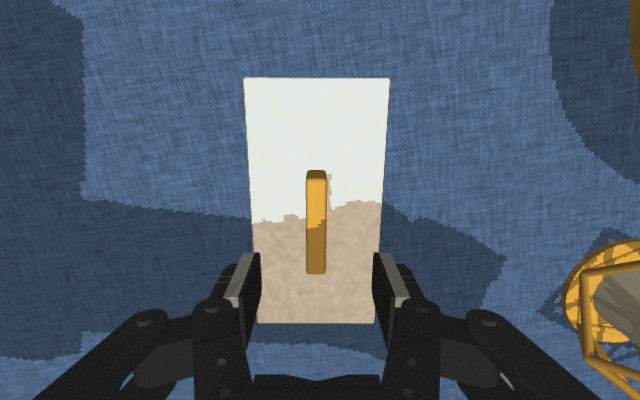

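```bash
python3 -m jog '[[-0.002,0.02,0,0,0,0,0.05],[0,0.025,0,0,0,0,0.05],[0,0.012,0,0,0,0,0.05],[0,0.004,0,0,0,0,0.05],[0,0,0,0,0,0,0.05],[0,0,0,0,0,0,0.05]]'
python3 -m jog '[[0,0,0,0,0,0,0.0],[0,0,0,0,0,0,0.0],[0,0,0,0,0,0,0.0],[0,0,0,0,0,0,0.0],[0,0,0,0,0,0,0.0],[0,0,0,0,0,0,0.0]]' 70
```

```text
t: 48.1
tcp_pos: [611.5, -154.3, 29.2]
ee_rot: [0.454, -0.541, 0.543, -0.454]
ft_force: [0.0, -0.3, 0.5]
gripper_width: 50.1
t: 48.7
tcp_pos: [611.0, -154.0, 28.7]
ee_rot: [0.454, -0.542, 0.542, -0.454]
ft_force: [-0.6, 1.0, 6.1]
gripper_width: 10.2
```

```bash
python3 -m jog '[[0,-0.01,0,0,0,0,0],[0,-0.03,0,0,0,0,0],[0,-0.04,0,0,0,0,0],[0,-0.04,0,0,0,0,0],[0,-0.04,0,0,0,0,0],[0,-0.04,0,0,-0.023,0,0],[0,0,0,0,0,0,0],[0,0,0,0,0,0,0]]'
python3 - <<'E'
from h import *
go([588.5,148,228],-.151)
ci,im=shot("wrist","l3")
E
```

```text
t: 49.5
tcp_pos: [610.8, -154.0, 228.7]
ee_rot: [0.46, -0.536, 0.537, -0.461]
ft_force: [0.1, -0.1, -3.0]
gripper_width: 10.2
tcp [ 610.8023 -153.9572  228.7463] yaw -0.1531 tilt [ 0.0016 -0.0006 -1.    ] q [-0.364   0.4843  0.0059  1.0907 -0.      1.3598] F [ 0.062  -0.0781 -3.002 ] grip 10.2 t 49.5
shift tool m [-0.295   0.0005 -0.0681]
turn about tool y: -0.0021 shift in turned tool axes: [-0.2952  0.0005 -0.0675]
```

View pics/l3.png

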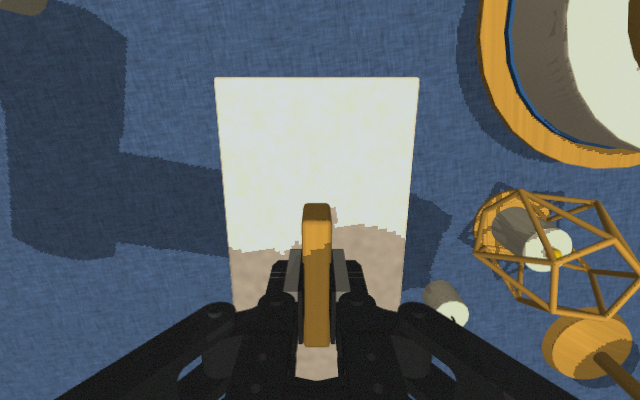

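```bash
python3 -m jog '[[-0.02,0,-0.005,0,-0.002,0,0],[-0.04,0,-0.009,0,0,0,0],[-0.045,0,-0.0105,0,0,0,0],[-0.045,0,-0.0105,0,0,0,0],[-0.045,0,-0.0105,0,0,0,0],[-0.045,0,-0.0105,0,0,0,0],[-0.035,0,-0.008,0,0,0,0],[-0.02,0,-0.004,0,0,0,0]]'
python3 -m jog '[[0,0,0,0,0,0,0],[0,0,0,0,0,0,0],[0,0,0,0,0,0,0]]'
python3 - <<'E'
from h import *
go([588.9,148,170],-.151)
ci,im=shot("wrist","l4")
E
```

```text
t: 50.35
tcp_pos: [585.1, 151.9, 225.7]
ee_rot: [-0.463, 0.537, -0.534, 0.461]
ft_force: [-0.7, -0.3, -1.7]
gripper_width: 10.1
t: 50.65
tcp_pos: [587.1, 147.4, 226.8]
ee_rot: [-0.461, 0.537, -0.536, 0.46]
ft_force: [-0.0, -0.8, -2.2]
gripper_width: 10.6
tcp [587.0757 147.3857 226.7809] yaw -0.1517 tilt [-0.002  -0.0006 -1.    ] q [ 0.1242  0.4421 -0.0666  1.0641 -0.0003  1.8467] F [-0.0008 -0.8403 -2.1776] grip 10.6 t 50.65
shift tool m [-0.0009  0.0568  0.0018]
turn about tool y: -0.0007 shift in turned tool axes: [-0.0009  0.0568  0.0018]
```

View pics/l4.png

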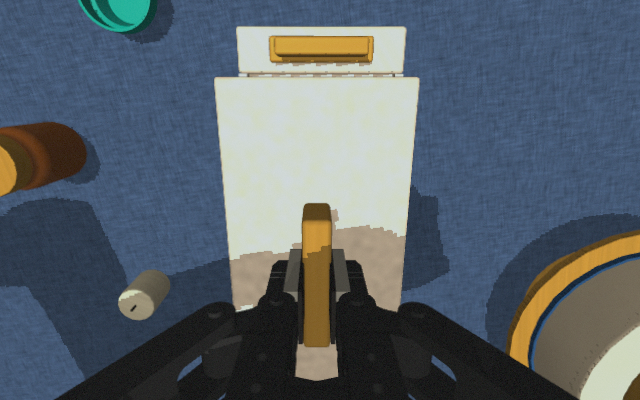

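Run:
```python
from h import *
im=cv2.imread("pics/l4.png"); cv2.imwrite("pics/l4a.png",cv2.resize(im[15:95,205:430],None,fx=3.5,fy=3.5,interpolation=cv2.INTER_CUBIC))
```

```text
(no output)
```

View pics/l4a.png

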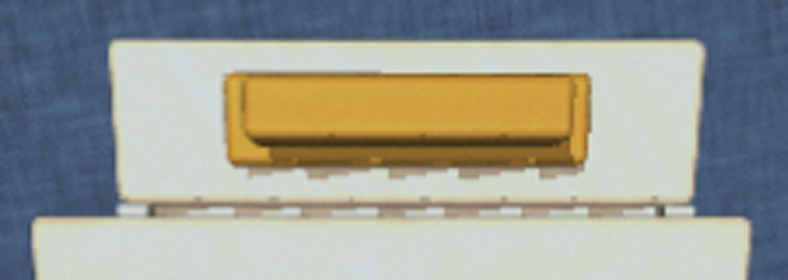

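Run:
```python
from h import *
ci=viewer.camera_info("wrist"); s,p,Rm=st()
f=lambda c:(np.array(c,float)+.5)/3.5-.5+np.array((205,15))
W=onplane(ci,f([(110,41),(704,41)]),131); I=onplane(ci,f([(119,202),(694,202)]),131)
L=onplane(ci,f([(33,219),(750,219)]),p[2]-28.7+8)
for a in (W,I,L): d=a[1]-a[0]; print(a[:,:2].tolist(),np.linalg.norm(d),np.arctan2(d[1],d[0]))
yh=np.array([.1504,.9886])
print("lid centre",L.mean(0)[:2]-83*yh,"caddy centre",W.mean(0)[:2]-112*yh,I.mean(0)[:2]-86*yh, "tcp",p)
```

```text
[[558.3735365717447, 265.2562773125725], [655.5621439055627, 250.36051310410363]] 98.32349254802419 -0.1520830932489443
[[554.2925154607979, 240.69552329948144], [652.1688693425552, 225.71725211669855]] 99.01580306603582 -0.15185447075280528
[[559.4273285212357, 235.22428920093498], [640.6897671810764, 222.80587460790264]] 82.20584503518471 -0.15164540819218444
lid centre [587.5753 146.9613] caddy centre [590.123  147.0852] [590.2963 148.1868] tcp [587.3613 147.1018 227.1011]
```

```bash
python3 -m jog '[[-0.001,0.01,0.002,0,0,0,0],[0,0.02,0,0,0,0,0],[0,0.015,0,0,0,0,0],[0,0.008,0,0,0,0,0],[0,0,0,0,0,0,0],[0,0,0,0,0,0,0]]'
python3 - <<'E'
from h import *
go([589.5,147.9,151],-.151)
ci,im=shot("wrist","l5")
E
```

```text
t: 51.3
tcp_pos: [590.2, 148.4, 175.0]
ee_rot: [0.461, -0.536, 0.536, -0.461]
ft_force: [0.4, 1.1, -2.4]
gripper_width: 10.2
tcp [590.1627 148.3911 175.0099] yaw -0.1516 tilt [ 0.0002  0.     -1.    ] q [ 0.1251  0.4849 -0.1362  0.9494 -0.      1.8475] F [ 0.3806  1.1262 -2.3832] grip 10.2 t 51.3
shift tool m [ 0.0006  0.024  -0.0006]
turn about tool y: -0.0006 shift in turned tool axes: [ 0.0006  0.024  -0.0006]
```

View pics/l5.png

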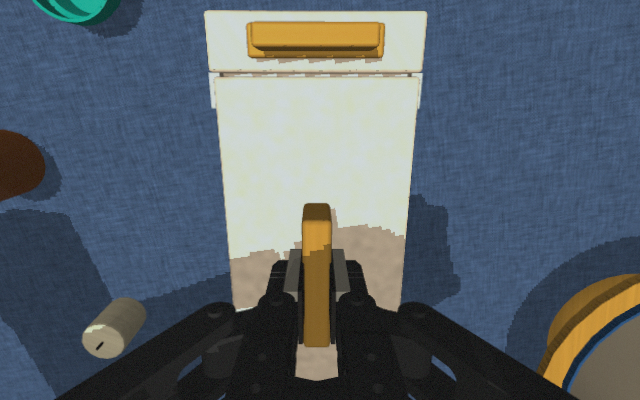

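```bash
python3 -m jog '[[0.0005,0.008,-0.0004,0,0,0,0],[0,0.006,0,0,0,0,0],[0,0.003,0,0,0,0,0],[0,0,0,0,0,0,0],[0,0,0,0,0,0,0]]'
python3 - <<'E'
from h import *
go([589.5,147.9,151],-.151)
ci,im=shot("wrist","l6")
cv2.imwrite("pics/l6a.png",cv2.resize(im[0:130,190:450],None,fx=3,fy=3,interpolation=cv2.INTER_CUBIC))
E
```

```text
t: 51.85
tcp_pos: [589.4, 148.3, 157.8]
ee_rot: [-0.461, 0.536, -0.536, 0.461]
ft_force: [1.4, 0.2, -1.4]
gripper_width: 10.3
tcp [589.3779 148.3286 157.7696] yaw -0.1508 tilt [-0.0001  0.     -1.    ] q [ 0.1251  0.4989 -0.1606  0.9114  0.      1.8468] F [ 1.4319  0.1762 -1.4368] grip 10.3 t 51.85
shift tool m [0.0004 0.0068 0.0002]
turn about tool y: 0.0002 shift in turned tool axes: [0.0004 0.0068 0.0002]
```

View pics/l6a.png

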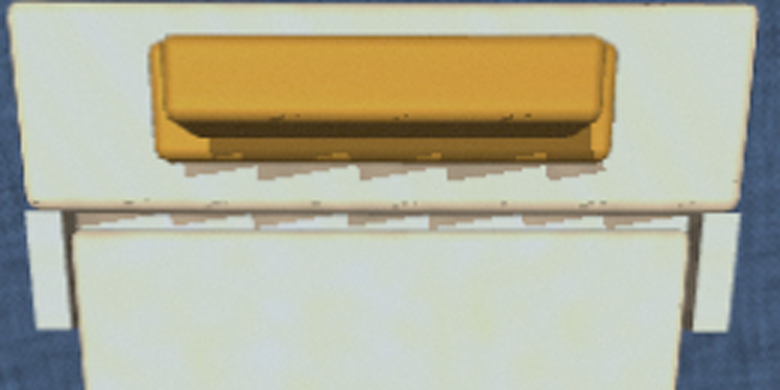

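```bash
python3 -m jog '[[0,0.003,0.0003,0,0,0,0],[0,0.002,0,0,0,0,0],[0,0.001,0,0,0,0,0],[0,0,0,0,0,0,0],[0,0,0,0,0,0,0]]'
python3 -m jog '[[0,0.001,0,0,0,0,0],[0,0.001,0,0,0,0,0],[0,0,0,0,0,0,0]]'
```

```text
t: 52.4
tcp_pos: [589.7, 148.2, 151.8]
ee_rot: [-0.461, 0.536, -0.536, 0.461]
ft_force: [-0.2, -0.2, -2.8]
gripper_width: 10.3
t: 52.7
tcp_pos: [589.9, 148.3, 150.7]
ee_rot: [0.461, -0.536, 0.536, -0.461]
ft_force: [-2.0, -0.4, 3.6]
gripper_width: 10.5
```

Contact at 150.7, exactly the seat height. Release gently and look.

```bash
python3 -m jog '[[0,-0.0005,0,0,0,0,0.015],[0,0,0,0,0,0,0.025],[0,0,0,0,0,0,0.035],[0,-0.01,0,0,0,0,0.04],[0,-0.03,0,0,0,0,0.04],[0,-0.04,0,0,0,0,0.04],[0,-0.025,0,0,0,0,0.04],[0,0,0,0,0,0,0.04]]' 30
python3 -m jog '[[0,0,0,0,0,0,0.04],[0,0,0,0,0,0,0.04]]'
python3 - <<'E'
from h import *
go([603.2,246.2,255],np.pi/2-.151)
ci,im=shot("wrist","m1"); shot("scene","m1s",(270,160,410,280),5)
E
```

```text
t: 53.5
tcp_pos: [592.2, 148.6, 260.6]
ee_rot: [0.458, -0.535, 0.538, -0.463]
ft_force: [-0.2, 0.1, 0.3]
gripper_width: 39.7
t: 53.7
tcp_pos: [589.0, 148.1, 254.3]
ee_rot: [-0.461, 0.537, -0.536, 0.46]
ft_force: [0.2, 0.1, -0.4]
gripper_width: 40.3
tcp [588.9866 148.1197 254.29  ] yaw -0.151 tilt [-0.0019 -0.0002 -1.    ] q [ 0.1249  0.4297 -0.0148  1.1282  0.      1.8467] F [ 0.2483  0.0871 -0.3913] grip 40.3 t 53.7
shift tool m [-0.0991 -0.0008 -0.0007]
turn about tool y: -1.5708 shift in turned tool axes: [-0.0007 -0.0009  0.0991]
```

View pics/m1.png

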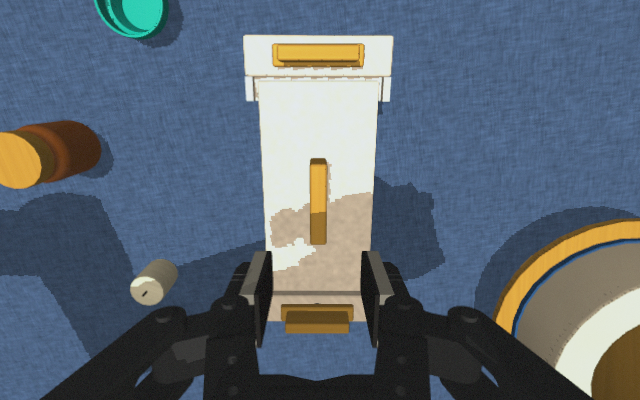

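View pics/m1s.png

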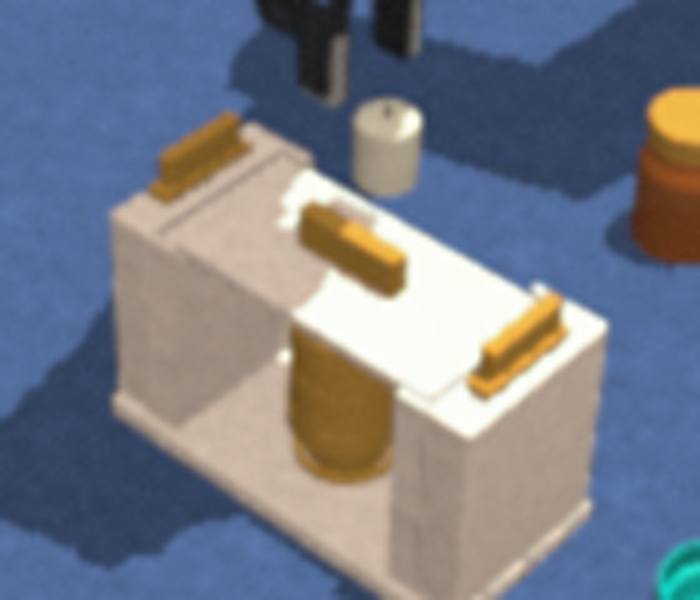

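```bash
python3 -m jog '[[0,0,0,0,-0.11,0,0.04],[0,0,0,0,-0.14,0,0.04],[0,0,0,0,-0.14,0,0.04],[0,0,0,0,-0.14,0,0.04],[0,0,0,0,-0.14,0,0.04],[0,0,0,0,-0.14,0,0.04],[0,0,0,0,-0.14,0,0.04],[0,0,0,0,-0.14,0,0.04]]'
python3 -m jog '[[0,0,0,0,-0.14,0,0.04],[0,0,0,0,-0.14,0,0.04],[0,0,0,0,-0.14,0,0.04],[0,0,0,0,-0.06,0,0.04],[0,0,0.03,0,0,0,0.04],[0,0,0.04,0,0,0,0.04],[0,0,0.029,0,0,0,0.04],[0,0,0,0,0,0,0.04]]'
python3 -m jog '[[0,0,0,0,0,0,0.04],[0,0,0,0,0,0,0.04]]'
python3 - <<'E'
from h import *
go([603.2,246.2,158],np.pi/2-.151)
ci,im=shot("wrist","m2")
E
```

```text
t: 54.6
tcp_pos: [589.1, 148.1, 254.1]
ee_rot: [0.673, -0.218, 0.217, -0.672]
ft_force: [-0.8, -0.3, 0.9]
gripper_width: 40.2
t: 55.4
tcp_pos: [604.2, 249.3, 253.7]
ee_rot: [-0.705, 0.053, -0.052, 0.705]
ft_force: [0.3, -0.0, 0.8]
gripper_width: 39.9
t: 55.6
tcp_pos: [604.3, 245.1, 254.6]
ee_rot: [0.705, -0.054, 0.053, -0.705]
ft_force: [0.1, -0.6, -0.4]
gripper_width: 40.2
tcp [604.2589 245.1312 254.5773] yaw 1.4183 tilt [-0.0015 -0.0009 -1.    ] q [ 0.2725  0.5168  0.1251  1.1807 -0.0005  0.425 ] F [ 0.0756 -0.6041 -0.3973] grip 40.2 t 55.6
shift tool m [-0.0011  0.0966  0.001 ]
turn about tool y: -0.0015 shift in turned tool axes: [-0.0011  0.0966  0.001 ]
```

View pics/m2.png

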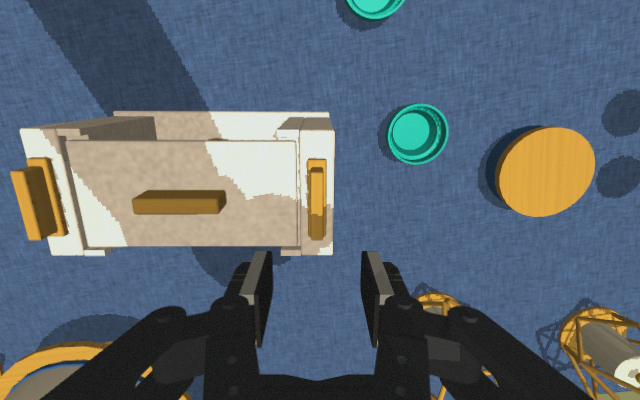

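```bash
python3 -m jog '[[-0.001,0.03,0.001,0,0,0,0.04],[0,0.04,0,0,0,0,0.04],[0,0.02,0,0,0,0,0.04],[0,0.006,0,0,0,0,0.04],[0,0,0,0,0,0,0.04],[0,0,0,0,0,0,0.04]]'
python3 -m jog '[[0,0,0,0,0,0,0.0],[0,0,0,0,0,0,0.0],[0,0,0,0,0,0,0.0],[0,0,0,0,0,0,0.0],[0,0,0,0,0,0,0.0]]' 25
python3 - <<'E'
from h import *
go([603.2,246.2,158],np.pi/2-.151)
E
```

```text
t: 56.25
tcp_pos: [604.8, 247.0, 160.9]
ee_rot: [-0.705, 0.053, -0.055, 0.705]
ft_force: [0.7, -0.3, 1.4]
gripper_width: 39.8
t: 56.75
tcp_pos: [604.4, 245.4, 160.9]
ee_rot: [0.706, -0.053, 0.055, -0.704]
ft_force: [-1.8, -6.2, 5.5]
gripper_width: 8.1
tcp [604.4259 245.3575 160.9435] yaw 1.4179 tilt [ 0.002  -0.0038 -1.    ] q [ 0.2744  0.5744 -0.0217  0.9738 -0.0042  0.4273] F [-1.8368 -6.2498  5.5182] grip 8.1 t 56.75
shift tool m [-0.0013  0.0029  0.0007]
turn about tool y: -0.0019 shift in turned tool axes: [-0.0013  0.0029  0.0007]
```

```bash
python3 -m jog '[[-0.001,0,-0.001,0,-0.1,0,0],[0,0,0,0,-0.13,0,0],[0,0,0,0,-0.13,0,0],[0,0,0,0,-0.13,0,0],[0,0,0,0,-0.13,0,0],[0,0,0,0,-0.13,0,0],[0,0,0,0,0,0,0]]'
python3 -m jog '[[0,0,0,0,-0.13,0,0],[0,0,0,0,-0.13,0,0],[0,0,0,0,-0.13,0,0],[0,0,0,0,-0.13,0,0],[0,0,0,0,-0.13,0,0],[0,0,0,0,-0.12,0,0],[0,0,0,0,0,0,0],[0,0,0,0,0,0,0]]'
python3 - <<'E'
from h import *
go([603.2,246.2,158],1.57+np.pi/2-.151)
ci,im=shot("wrist","m3")
E
```

```text
t: 57.45
tcp_pos: [604.3, 245.3, 160.9]
ee_rot: [0.677, 0.209, -0.207, -0.675]
ft_force: [1.3, -5.5, 5.8]
gripper_width: 8.0
t: 58.25
tcp_pos: [604.3, 245.3, 160.9]
ee_rot: [0.55, 0.446, -0.445, -0.547]
ft_force: [1.9, -5.8, 4.1]
gripper_width: 8.1
tcp [604.3176 245.2627 160.917 ] yaw 2.9351 tilt [ 0.0039 -0.0021 -1.    ] q [ 0.2738  0.5724 -0.0252  0.97   -0.0031 -1.0905] F [ 1.851  -5.7609  4.1459] grip 8.1 t 58.25
shift tool m [0.0007 0.0029 0.0013]
turn about tool y: -0.0547 shift in turned tool axes: [0.0008 0.0029 0.0013]
```

View pics/m3.png

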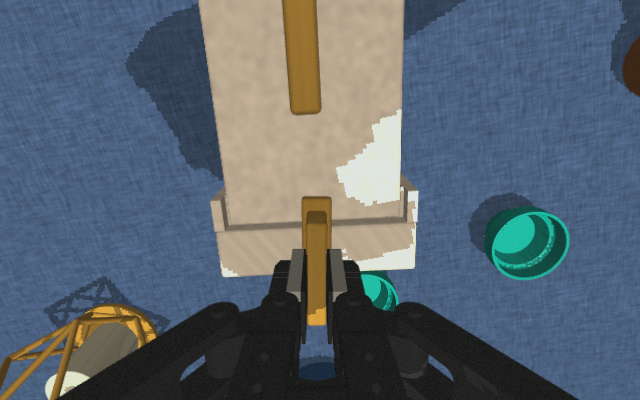

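```bash
python3 -m jog '[[0,0,0,0,0,0,0.03],[0,0,0,0,0,0,0.04],[0,-0.01,0,0,0,0,0.04],[0,-0.03,0,0,0,0,0.04],[0,-0.04,0,0,0,0,0.04],[0,-0.015,0,0,0.1,0,0.04],[0,0,0,0,0.14,0,0.04],[0,0,0,0,0.14,0,0.04]]'
python3 -m jog '[[0,0,0,0,0.14,0,0.04],[0,0,0,0,0.14,0,0.04],[0,0,0,0,0.14,0,0.04],[0,0,0,0,0.14,0,0.04],[0,0,0,0,0.14,0,0.04],[0,0,0,0,0.14,0,0.04],[0,0,0,0,0.14,0,0.04],[0,0,0,0,0.155,0,0.04]]'
python3 - <<'E'
from h import *
go([574.5,50,250],np.pi/2-.151)
E
```

```text
t: 59.1
tcp_pos: [602.9, 247.0, 256.1]
ee_rot: [-0.623, -0.334, 0.333, 0.624]
ft_force: [-0.8, -0.5, -0.5]
gripper_width: 40.0
tcp [602.9221 246.9921 256.0852] yaw 2.553 tilt [ 0.0018  0.0011 -1.    ] q [ 0.2753  0.512   0.121   1.1777  0.0006 -0.7068] F [-0.7941 -0.4601 -0.4983] grip 40.0 t 59.1
shift tool m [-0.1796  0.0058 -0.0857]
turn about tool y: 1.1332 shift in turned tool axes: [ 0.0015  0.0063 -0.199 ]out of range: a turn must lie within [-0.15, 0.15]
```

```bash
python3 -m jog '[[0,0,0,0,0.14,0,0.04],[0,0,0,0,0.14,0,0.04],[0,0,0,0,0.14,0,0.04],[0,0,0,0,0.14,0,0.04],[0,0,0,0,0.14,0,0.04],[0,0,0,0,0.14,0,0.04],[0,0,0,0,0.14,0,0.04],[0,0,0,0,0.14,0,0.04]]'
python3 -m jog '[[0,0,-0.03,0,0.013,0,0.04],[0,0,-0.04,0,0,0,0.04],[0,0,-0.04,0,0,0,0.04],[0,0,-0.04,0,0,0,0.04],[0,0,-0.03,0,0,0,0.04],[0.0015,0,-0.019,0,0,0,0.04],[0,0,0,0,0,0,0.04],[0,0,0,0,0,0,0.04]]'
python3 - <<'E'
from h import *
go([574.5,50,158],np.pi/2-.151)
ci,im=shot("wrist","m4")
E
```

```text
t: 59.9
tcp_pos: [602.4, 246.8, 254.9]
ee_rot: [-0.705, 0.049, -0.049, 0.706]
ft_force: [-0.2, 0.1, -0.1]
gripper_width: 40.1
t: 60.7
tcp_pos: [575.9, 49.4, 254.8]
ee_rot: [-0.705, 0.051, -0.052, 0.706]
ft_force: [-0.7, -1.2, -0.4]
gripper_width: 40.0
tcp [575.9141  49.3732 254.8214] yaw 1.425 tilt [ 0.0004  0.0008 -1.    ] q [-0.0426  0.3721 -0.1007  1.0976  0.0008  0.1032] F [-0.6939 -1.2101 -0.3933] grip 40.0 t 60.7
shift tool m [-0.0015  0.0968  0.0003]
turn about tool y: 0.0052 shift in turned tool axes: [-0.0015  0.0968  0.0003]
```

View pics/m4.png

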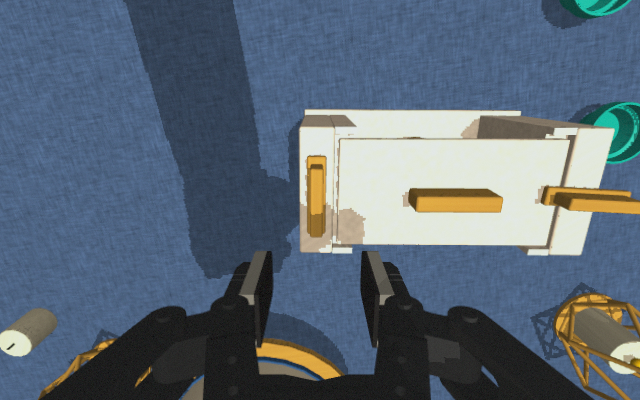

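```bash
python3 -m jog '[[-0.001,0.03,0,0,0.004,0,0.04],[0,0.04,0,0,0,0,0.04],[0,0.02,0,0,0,0,0.04],[0,0.006,0,0,0,0,0.04],[0,0,0,0,0,0,0.04],[0,0,0,0,0,0,0.04]]'
python3 -m jog '[[0,0,0,0,0,0,0.0],[0,0,0,0,0,0,0.0],[0,0,0,0,0,0,0.0],[0,0,0,0,0,0,0.0],[0,0,0,0,0,0,0.0]]' 25
python3 - <<'E'
from h import *
go([574.5,50,158],np.pi/2-.151)
E
```

```text
t: 61.35
tcp_pos: [575.8, 49.9, 159.6]
ee_rot: [-0.705, 0.052, -0.053, 0.705]
ft_force: [1.0, 0.2, 0.4]
gripper_width: 40.4
t: 61.85
tcp_pos: [575.6, 49.2, 159.6]
ee_rot: [-0.705, 0.052, -0.053, 0.705]
ft_force: [-1.5, -0.0, 6.2]
gripper_width: 8.2
tcp [575.629   49.2323 159.5825] yaw 1.4217 tilt [ 0.0022 -0.     -1.    ] q [-0.0425  0.4439 -0.2466  0.8781  0.0001  0.1066] F [-1.507  -0.0419  6.1589] grip 8.2 t 61.85
shift tool m [-0.0012  0.0016  0.0006]
turn about tool y: 0.0019 shift in turned tool axes: [-0.0012  0.0016  0.0006]
```

```bash
python3 -m jog '[[-0.001,0,0,0,-0.1,0,0],[0,0,0,0,-0.13,0,0],[0,0,0,0,-0.13,0,0],[0,0,0,0,-0.13,0,0],[0,0,0,0,-0.13,0,0],[0,0,0,0,-0.13,0,0],[0,0,0,0,0,0,0]]'
python3 -m jog '[[0,0,0,0,-0.13,0,0],[0,0,0,0,-0.13,0,0],[0,0,0,0,-0.13,0,0],[0,0,0,0,-0.13,0,0],[0,0,0,0,-0.13,0,0],[0,0,0,0,-0.12,0,0],[0,0,0,0,0,0,0],[0,0,0,0,0,0,0]]'
python3 -m jog '[[0,0,0,0,0,0,0.03],[0,0,0,0,0,0,0.04],[0,-0.01,0,0,0,0,0.04],[0,-0.03,0,0,0,0,0.04],[0,-0.04,0,0,0,0,0.04],[0,-0.04,0,0,0,0,0.04],[0,-0.02,0,0,0,0,0.04]]'
python3 -m jog '[[0.03,-0.02,0,0,0,0,0.04],[0.04,-0.01,0,0,0,0,0.04],[0.03,0,0,0,0,0,0.04],[0,0,0,0,0,0,0.04],[0,0,0,0,0,0,0.04],[0,0,0,0,0,0,0.04]]'
python3 - <<'E'
from h import *
go([589,149,300])
ci,im=shot("wrist","f1"); shot("scene","f1s",(270,160,410,280),5); shot("scene","f1w")
E
```

```text
t: 62.55
tcp_pos: [575.3, 50.3, 159.6]
ee_rot: [-0.675, -0.211, 0.208, 0.676]
ft_force: [2.1, 3.5, 5.4]
gripper_width: 8.3
t: 63.35
tcp_pos: [574.4, 50.9, 159.5]
ee_rot: [-0.547, -0.448, 0.446, 0.548]
ft_force: [-1.1, 6.1, 8.0]
gripper_width: 8.3
t: 64.05
tcp_pos: [575.0, 49.1, 302.7]
ee_rot: [0.549, 0.449, -0.446, -0.546]
ft_force: [0.2, -0.0, -0.2]
gripper_width: 40.1
t: 64.65
tcp_pos: [593.4, 146.5, 328.2]
ee_rot: [-0.548, -0.447, 0.448, 0.548]
ft_force: [-0.0, -0.4, 0.6]
gripper_width: 40.1
tcp [593.3737 146.5175 328.1691] yaw 2.9408 tilt [-0.0008 -0.0007 -1.    ] q [ 0.1216  0.4097  0.1408  1.3028 -0.0006 -1.2484] F [-0.0239 -0.3801  0.5944] grip 40.1 t 64.65
shift tool m [0.0016 0.0282 0.0048]
```

View pics/f1.png

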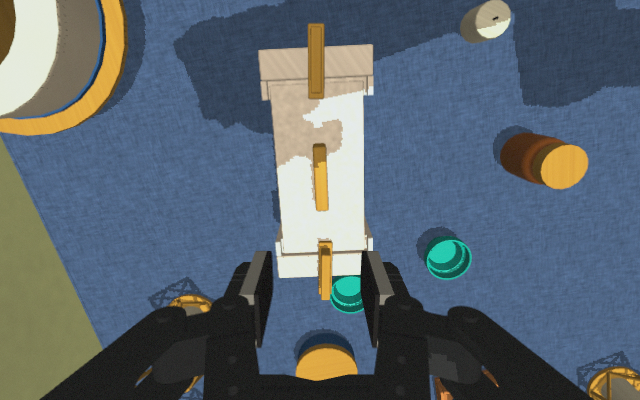

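View pics/f1s.png

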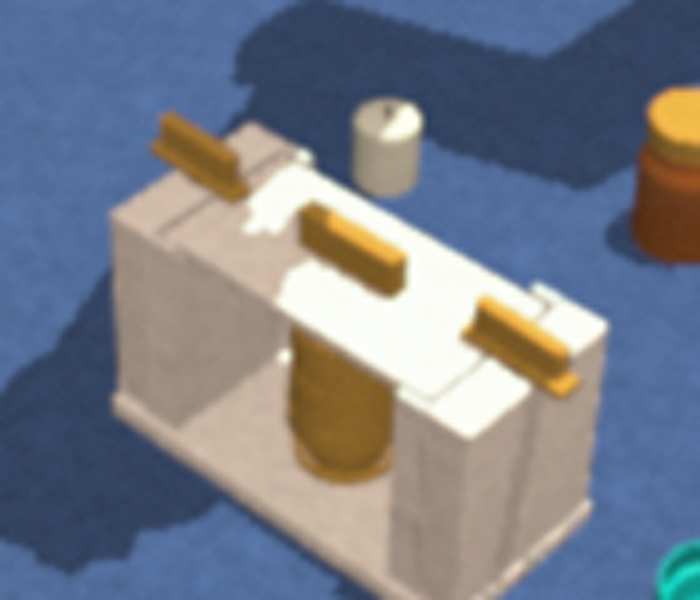

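View pics/f1w.png

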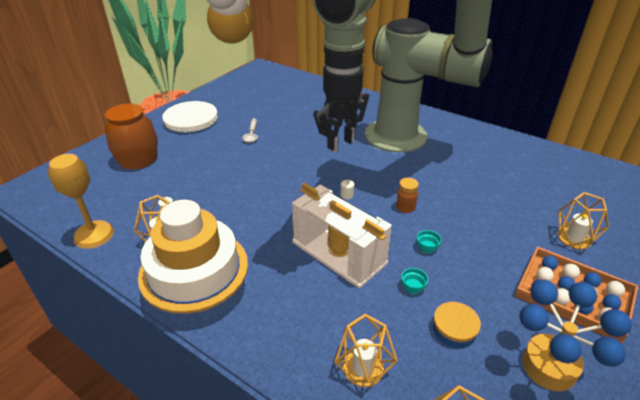

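```bash
python3 -m jog '[[0,0,0,0,0,0,0.04],[0,0,0,0,0,0,0.04]]'; python3 -c "
from station import job_done
print(job_done())"
```

```text
t: 65.0
tcp_pos: [593.7, 146.9, 328.4]
ee_rot: [0.548, 0.447, -0.447, -0.548]
ft_force: [-0.4, -0.9, 0.1]
gripper_width: 39.8
the job is handed in; nothing more can be done
None
```

I nested the four loose brass bowls I found onto bowl0. Then I turned both turnbuttons clear, seated the lid and turned the buttons back across its ends. I handed the job in at about 65 s, and the hand-in reports no verdict.

**Bowls:** Each bowl made contact within about 1 mm of its expected nesting height. After each of the four placings, the pictures showed the stack upright and growing by equal steps. The top bowl looked about 1 mm off the bowl below it, within the nesting play. I saw no fifth bowl in any picture, and I left the turquoise bowls alone.

**Lid and buttons:** The lid touched down at the seat height and lies between the lugs. Both fins were turned about 1.5 rad from clear and lie in line with the lid's handle. I judged that from the gripper's turn and the pictures, since the button angles cannot be read directly.

**Bystanders:** The candles, the jar and the tin show no visible shift in the last scene picture where they are in view. One candle, behind the cake, is hidden there, but I did no work near it.

**Disagreement:** The wrist camera read known lengths on the caddy walls about 1 to 2% short, and the caddy's centre varied by 1 to 2 mm between methods. Both were small enough for the lid's 3 mm of play and the bowls' self-centring.

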